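Turn the sample leaf over and weigh it flat with the fuller tin

ROBOT

A 7-joint arm with a two-finger parallel gripper is mounted at the origin on a cart in front of the work surface, level with it; the furniture and walls round the work are solid. World frame = base frame: x ahead of the robot, y to its left, z up, the work surface at z = 0. Lengths are in m, angles in rad, forces in N, time in s.
With the tool pointing down it reaches from about 0.4 to 0.85 m from the base axis. Payload 4.5 kg.
Tool frame: the origin (TCP) lies on the centre line of the jaws, within the pads' length; the fingertips stand 22 mm ahead of it and the grasp point (between the pads) lies 3 mm ahead of it; z points along the fingers, y is the direction in which the jaws open and shut (so a half turn about z gives the same grasp; the last joint's range is limited). The gripper opens to 85 mm and grips with 20 to 120 N. Pads are 22 mm wide; open, the fingers measure 114 mm over their backs; the gripper's body (76 mm by 85 mm) begins 54 mm behind the grasp point. The pads swing forward as they close: fully open they stand 13 mm farther back than shut.
Start: joints at [-1.208, 0.689, -0.195, 1.565, 0.157, 0.902, -0.215], TCP at [0.202, 0.592, 0.253] pointing down, gripper open.
Joint ranges: [-3.01, 3.01], [-0.46, 2.08], [-1.47, 1.51], [0.13, 2.56], [-1, 4.14], [0.04, 2.09], [-2.66, 2.66]. Speed limits (rad/s): [2.57, 2.57, 3.14, 3.14, 3.14, 3.14, 3.14].

INTERFACE

Orientations are given as a unit quaternion [w, x, y, z].
In Python, from workcell import robot gives the robot as it stands.
- The arm moves only by the shell command python3 -m crank 'ROWS' [FORCE]. ROWS is JSON, a list that holds one entry, the list of rows, each a list of 7 numbers: the shift along the tool's x, y, z in mm, then the turn, a rotation vector about the tool's x, y, z in degrees, then the opening in per cent of the stroke, from 0 (shut) to 100 (fully open). In form: [[[dx, dy, dz, rx, ry, rz, gripper], ...]]. A call has 1 to 10 rows; each row shifts and turns the pose as measured when the row begins, along the tool's axes as they then stand; what a row does not reach is not made up. A row lasts 1/8 s, in which the tool goes at most 62.5 mm and 10.7 degrees, less where a joint would pass 70% of its speed; a pose out of reach is approached as far as the arm can. A call with a gripper value outside its range is refused whole. The fingers move at their own pace and stop on an object; FORCE is the grip in N (left out, the last holds). Time passes only in rows, so rows that do not move let the fingers close. It gives the time, the measured TCP pose, the force and the opening at its end, in the units of the state.
- robot.read_state(): the state, without advancing time (a new reading comes with each control period).
- robot.read_camera(name): name is "scene" or "side" or "wrist"; returns a dict with "pixels" (400x640x3 uint8, red, green, blue), "fovy" (degrees; the focal length in pixels is half the picture's height over the tangent of half this angle, whatever the lens; pixels are square), "cx", "cy" (the principal point, pixels), "dist" ([k1, k2, p1, p2, k3] as OpenCV has them; the pictures are not rectified), "cam_to_world" (4x4, takes a point from camera to world coordinates). Camera axes: x right, y up, looking along -z (the intrinsics and any distortion apply to the point x, -y, -z); pixel columns grow to the right and rows downward; lengths in m; the calibration is good to about 2 mm. A picture is of the moment at which its call begins. There is no depth.
- robot.finish_job(): hands the job in, once; it reports no verdict.
Trained networks look in a picture, given as the dict that the camera call returned (one of the last four; its "shot" number tells which), for a name from the list of things; names that differ only in an ending like _2 or _b are one class to them, and where a whole thing is asked for, a point or a joint stands for the part that bears it (a point fixed in the world has none). Each returns a list of dicts, best first, with "conf" (0 to 1); they miss things now and then, are a little off and sometimes report something else, mostly with a low value. They report only what shows in the picture. A call takes as long as a camera call.
- robot.search_frame(picture, target): "centre" ([row, column] in pixels, amid what is visible of it).
- robot.outline_of(picture, target): "pixels" (400x640 bool, what is visible of it) and "centre" ([row, column] in pixels, amid what is visible of it).
- robot.mark_of(picture, target): "centre" ([row, column] in pixels: a listed point, or the origin of a listed thing).
The state is a dict: "clock": time; "joint_pos": joint angles; "joint_vel": joint speeds; "joint_torque": joint torques, N m; "tool_pos": TCP position; "orientation": TCP orientation; "wrist_force": force on the tool from outside, world axes, zero at the start; "ft_torque": the same for the moment, N m; "opening": finger opening in m.
Only numpy, scipy, OpenCV 4.12 (cv2) and the standard library are available. Lean on these libraries where they do the work, as an engineer would, in place of code of your own. Each camera call takes 0.05 s, during which the arm holds its last target.

TASK

I need the blue and green finishes in front of me while I paint: take the top leaf of the ring-bound sample book by its black grip tab, holding the tab between the fingers so the colours are not pawed, and turn it over the rings from the sloping rest on the right to the flat left side. Its stiff crease will not let it lie flat by itself, so heft the two closed tins, which look alike, and set the heavier one down upright in the middle of the turned leaf to hold it flat; the nearly empty one will not. Leave the other tin standing upright on the table, drop neither tin, and do not disturb the tape measure or the marker.

Things in the scene. Friction and masses are not known exactly. Their poses are not given: they have to be found in the camera images.
- book_rest: Plywood stand fixed to the table. Origin on the table under the ring axis; x along the rings (roughly away from the robot), y to the flat left side, z up. Base board 250 mm (x), 12 mm thick, from y = -142 to +193 mm. Flat pile of leaves on +y, top 27 mm high. On -y a rest sloping up and outward at 50 degrees to the table, ending 147 mm from the ring axis with leaves; no strut behind the grip tab.
- rings (a point): Middle of the ring axis, 30 mm above the table; axes as book_rest. Three steel rings, 40 mm across, stand round the axis at x = -70, 0 and +70 mm.
- binding (a joint): Hinge of the leaf's grey binding strip about the ring axis, moves freely, lightly damped: 0 = turned, strip flat on the left; 2.01 rad = as found on the right. The leaf falls by its weight to whichever side of upright it is on.
- leaf (a joint): Hinge of the leaf's panel at its crease, 34 mm from the ring axis: 0 = in line with the strip, 0.26 rad = as far as the crease springs it. Panel angle above the flat left side = binding + leaf: 2.27 rad at the start (leaning right, 50 degrees to the table). The crease lifts the panel with 0.3 N m (0.2 beyond its own weight when flat), so the turned leaf stands 0.26 rad proud by itself.
- leaf_tab (a point): Middle of the black grip tab on the leaf's outer edge, 156 mm from the crease: 40 mm wide (x), 9 mm thick (z), reaching 16 mm outward and 20 mm inward to the panel edge. Axes move with the leaf: y from the crease out through the tab, x along the rings, z out of the back face. At the start 180 mm above the table, 43 mm beyond the rest's edge; thin fixed tabs stand 78 mm to either side.
- leaf_top (a point): Centre of the leaf panel's back face (six blue and green patches), which faces up once turned; axes as leaf_tab. Panel 210 mm (x) by 136 mm (y, crease to outer edge), 4 mm thick. Lying flat, this point is 102 mm left (+y) of the ring axis and 32 mm above the table. The front (four orange, red and yellow patches) shows at the start.
- tin_a: One of two closed metal tins that look alike, with a green-grey band: 56 mm diameter (lid 58 mm), 76 mm tall, upright on the table at the start. Origin under its centre, z its axis. One of the two is full (about 0.7 kg), the other nearly empty (about 0.15 kg); it cannot be seen which.
- tin_a_mid (a point): Centre of tin_a, half-way up (38 mm); z is its axis.
- tin_b: The other tin, same looks and sizes as tin_a. Origin under its centre, z its axis.
- tin_b_mid (a point): Centre of tin_b, half-way up (38 mm); z is its axis.
- tape_measure: Yellow and black tape measure, 36 x 77 x 62 mm, standing loose to the right of the book, at the back; leave it alone. Origin under its centre.
- marker: Black and red marker pen, 17 x 130 x 17 mm, lying loose to the right of the book; leave it alone. Origin under its centre.

How it is judged:
By the outcome, as a careful person would: the job done as asked, in the order asked, and still so for the second after the job is handed in, with the robot touching nothing.
It also fails if it takes over 72 s, if anything falls off the work surface, if the arm or the gripper's body presses on something with over 40 N, if the wrist force passes 120 N, or if a joint passes its speed limit or range.

## Working session

There is one attempt and no reset: what is moved stays moved. The work goes in short steps, Python scripts to look and compute and a shell command to move; the robot and the scene stay as the last step left them, time stands still between calls to the robot, and variables do not carry over. Pictures are saved under pics/ and viewed, and the job is handed in when it is done.

```bash
ls; mkdir -p pics
python3 - <<'E'
from workcell import robot
import cv2,numpy as np
print(robot.read_state())
for n in ["scene","side","wrist"]:
    c=robot.read_camera(n)
    cv2.imwrite(f"pics/{n}0.png",c["pixels"][:,:,::-1])
    print(n,c["fovy"],c["cx"],c["cy"],c["dist"],np.round(c["cam_to_world"],3).tolist())
E
```

```text
pics
{'clock': 0.0, 'joint_pos': array([-1.20821807,  0.69000818, -0.19451068,  1.56635716,  0.15729079,
        0.9025004 , -0.21509011]), 'joint_vel': array([-1.37382327e-03,  1.99519408e-03,  9.14516228e-05,  1.57737534e-03,
       -1.40199677e-03,  7.48984702e-04, -2.09418342e-03]), 'joint_torque': array([-1.09818941e-04, -5.39620936e+01, -1.26645874e+00, -1.58535433e+01,
        9.10711155e-03,  9.84760991e-03, -7.10322936e-06]), 'tool_pos': array([0.20165029, 0.59092302, 0.25246533]), 'orientation': array([-8.95078170e-05,  1.63606418e-01,  9.86525243e-01, -9.36899626e-04]), 'wrist_force': array([-0.63623798, -0.53121077, -0.25185928]), 'ft_torque': array([ 0.01642037,  0.01598622, -0.01959563]), 'opening': 0.08531947738968852}
scene 50.45624165493424 312.3532201486468 194.92187479844122 [-0.03217953  0.          0.          0.          0.        ] [[0.863, 0.297, -0.409, 0.068], [-0.506, 0.518, -0.69, -0.82], [0.007, 0.802, 0.597, 0.764], [0.0, 0.0, 0.0, 1.0]]
side 42.747263339649095 314.56814318711577 206.24331723411098 [-0.0970661  0.         0.         0.         0.       ] [[0.97, 0.146, -0.195, 0.266], [-0.243, 0.534, -0.81, -1.22], [-0.015, 0.833, 0.553, 0.921], [0.0, 0.0, 0.0, 1.0]]
wrist 69.9197742023064 323.2833279326131 198.78341854329722 [-0.00795834  0.          0.          0.          0.        ] [[0.323, -0.897, -0.301, 0.125], [0.946, 0.306, 0.104, 0.618], [-0.001, -0.318, 0.948, 0.373], [0.0, 0.0, 0.0, 1.0]]
```

View pics/scene0.png

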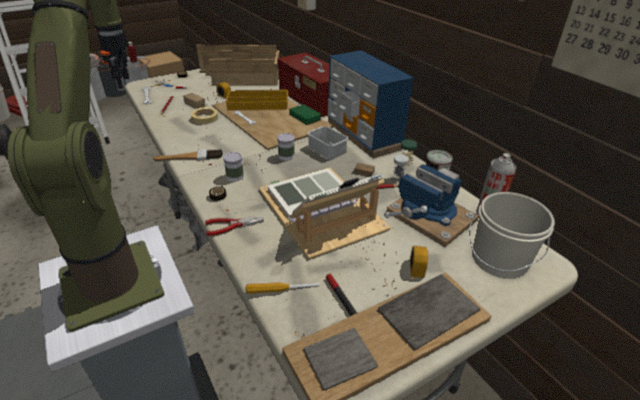

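View pics/side0.png

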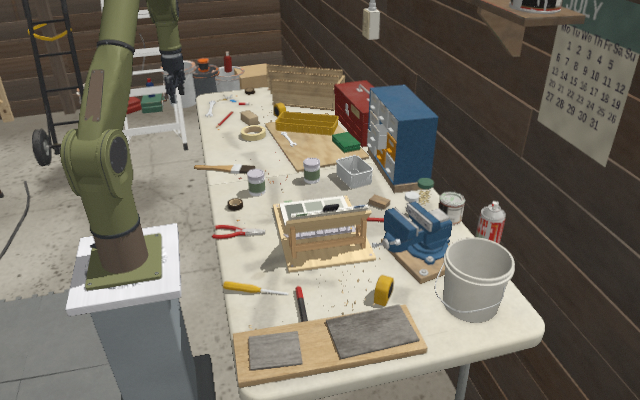

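View pics/wrist0.png

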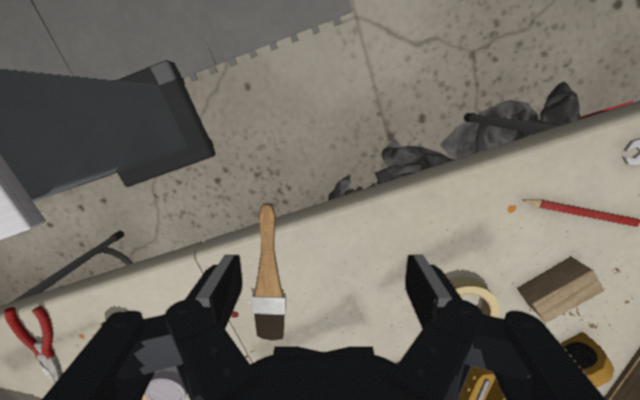

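The scene camera shows the tins at about (col 233, row 166) and (286, 147), and the book at (325, 205). The tape is at (418, 262) and the marker at (340, 293). Next I'll locate them with the networks in both cameras.

```bash
cat > h.py <<'E'
from workcell import robot
import cv2,numpy as np
from scipy.spatial.transform import Rotation as R
def K(c):
    f=200/np.tan(np.radians(c["fovy"])/2); return np.array([[f,0,c["cx"]],[0,f,c["cy"]],[0,0,1.]])
def ray(c,rc):
    p=cv2.undistortPoints(np.array([[[rc[1],rc[0]]]],float),K(c),np.array(c["dist"],float))[0,0]
    T=np.array(c["cam_to_world"]); d=T[:3,:3]@np.array([p[0],-p[1],-1.]); return T[:3,3],d/np.linalg.norm(d)
def onz(c,rc,z):
    o,d=ray(c,rc); return o+d*(z-o[2])/d[2]
def tri(rays):
    A=sum(np.eye(3)-np.outer(d,d) for o,d in rays); b=sum((np.eye(3)-np.outer(d,d))@o for o,d in rays)
    p=np.linalg.solve(A,b); return p,[float(np.linalg.norm((np.eye(3)-np.outer(d,d))@(p-o))) for o,d in rays]
def proj(c,P):
    T=np.array(c["cam_to_world"]); q=(np.atleast_2d(P)-T[:3,3])@T[:3,:3]; q=q*[1,-1,-1]
    return cv2.projectPoints(q.reshape(-1,1,3),np.zeros(3),np.zeros(3),K(c),np.array(c["dist"],float))[0][:,0]
def st():
    s=robot.read_state(); q=s["orientation"]; return s,R.from_quat([q[1],q[2],q[3],q[0]])
def save(c,n,crop=None,scale=1):
    im=c["pixels"][:,:,::-1]
    if crop: r0,r1,c0,c1=crop; im=im[r0:r1,c0:c1]
    im=cv2.resize(im,None,fx=scale,fy=scale,interpolation=cv2.INTER_CUBIC); cv2.imwrite(f"pics/{n}.png",im)
E
python3 - <<'E'
from h import *
a=robot.read_camera("scene");b=robot.read_camera("side")
save(a,"scn1",(120,320,180,480),2.6);save(b,"sid1",(140,340,180,480),2.6)
for n in ["book_rest","rings","leaf_tab","leaf_top","tin_a","tin_a_mid","tape_measure","marker"]:
    for c,l in ((a,"scene"),(b,"side")):
        for m in robot.mark_of(c,n)[:3]:
            z={"book_rest":0,"rings":.03,"leaf_tab":.18,"leaf_top":.15,"tin_a":0,"tin_a_mid":.038}.get(n,0)
            print(n,l,round(m["conf"],2),np.round(m["centre"],1),"onz",np.round(onz(c,m["centre"],z),4))
E
```

```text
book_rest scene 0.96 [211.3 322.5] onz [ 0.5774 -0.0193  0.    ]
book_rest side 0.77 [236.1 324.2] onz [ 0.5786 -0.0359  0.    ]
rings scene 0.91 [204.3 325.5] onz [ 0.5811 -0.0281  0.03  ]
rings scene 0.67 [293.2 339.9] onz [ 0.4399 -0.3163  0.03  ]
rings scene 0.35 [145.9 281.4] onz [0.6217 0.324  0.03  ]
rings side 0.61 [226.7 321.2] onz [ 0.5718 -0.0273  0.03  ]
leaf_tab scene 0.79 [182.8 350. ] onz [ 0.5715 -0.1479  0.18  ]
leaf_tab scene 0.67 [146.2 284.9] onz [0.5161 0.0841 0.18  ]
leaf_tab side 0.49 [207.2 330.3] onz [ 0.5653 -0.1502  0.18  ]
leaf_tab side 0.41 [182.7 256.4] onz [0.3972 0.0254 0.18  ]
tin_a scene 0.84 [156.3 288. ] onz [0.6318 0.2963 0.    ]
tin_a scene 0.61 [173.7 233. ] onz [0.4278 0.2897 0.    ]
tin_a scene 0.61 [167.1 233.8] onz [0.4448 0.3251 0.    ]
tin_a side 0.87 [180.5 312.1] onz [0.6216 0.2899 0.    ]
tin_a side 0.73 [192.1 255.1] onz [0.4153 0.2668 0.    ]
tin_a_mid scene 0.96 [169.8 232.4] onz [0.4165 0.2559 0.038 ]
tin_a_mid side 0.83 [184.8 259.5] onz [0.4303 0.2475 0.038 ]
tape_measure scene 0.83 [268.7 417.9] onz [ 0.6632 -0.3278  0.    ]
tape_measure side 0.87 [299.1 381.3] onz [ 0.6505 -0.3337 -0.    ]
marker scene 0.94 [299.6 340.4] onz [ 0.4458 -0.3118  0.    ]
marker side 0.81 [309.5 301.2] onz [ 0.444  -0.3165  0.    ]
```

View pics/scn1.png

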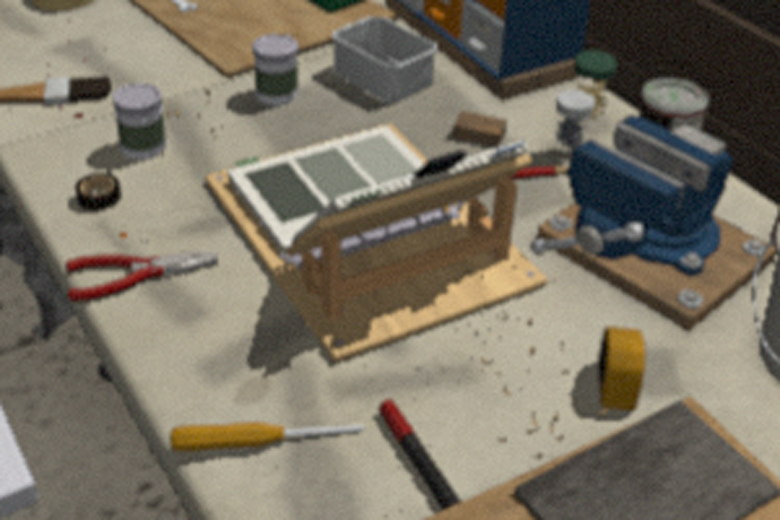

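View pics/sid1.png

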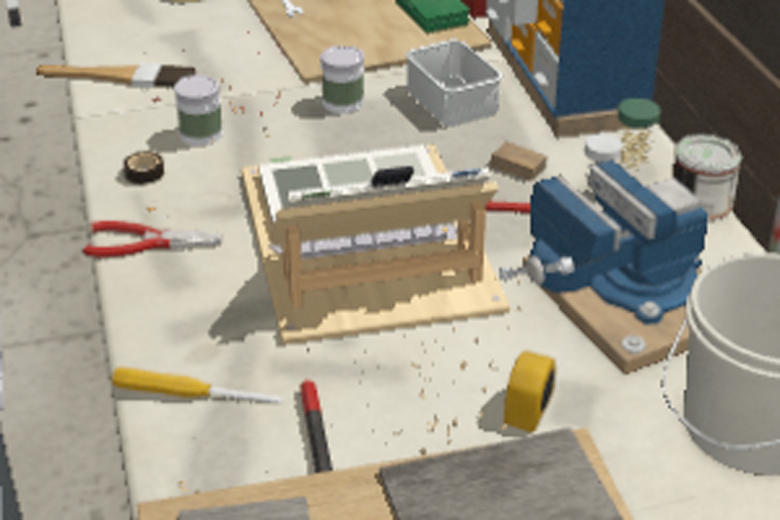

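Run:
```python
from h import *
a=robot.read_camera("scene");b=robot.read_camera("side")
S=lambda u,v:(v/2.6+120,u/2.6+180)
D=lambda u,v:(v/2.6+140,u/2.6+180)
for n,s,d,z in (("nearR",S(333,362),D(283,344),0),("farR",S(548,283),D(508,311),0),("nearL",S(208,182),D(243,168),.012)):
    print(n,onz(a,s,z).round(4),onz(b,d,z).round(4))
print("tab",tri([ray(a,(182.8,350)),ray(b,(207.6,330.5))]))
# tin lids: top centre z .076, base
for n,s,d in (("tin1 lid",S(138,97),D(198,88)),("tin2 lid",S(276,48),D(343,57))):
    print(n,onz(a,s,.076).round(4),onz(b,d,.076).round(4))
for n in ["tin_a","tape_measure","marker"]:
  for c in (a,b):
    for o in robot.outline_of(c,n):
        m=o["pixels"]; ys,xs=np.nonzero(m); print(n,round(o["conf"],2),len(ys),ys.min(),ys.max(),xs.min(),xs.max(),np.round(o["centre"],1), onz(c,o["centre"],.038).round(4))
```

```text
nearR [ 0.4461 -0.1644  0.    ] [ 0.4428 -0.1696  0.    ]
farR [ 0.6991 -0.1774  0.    ] [ 0.6892 -0.18    0.    ]
nearL [0.4595 0.1492 0.012 ] [0.4597 0.1554 0.012 ]
tab (array([ 0.56400358, -0.15808726,  0.18639556]), [0.001984997401510432, 0.001984997401510416])
tin1 lid [0.4263 0.2642 0.076 ] [0.4234 0.2572 0.076 ]
tin2 lid [0.6229 0.288  0.076 ] [0.6216 0.287  0.076 ]
tin_a 0.82 402 133 159 277 294 [148.2 285.9] [0.6218 0.2904 0.038 ]
tin_a 0.8 488 151 180 223 243 [162.6 234.6] [0.4382 0.2916 0.038 ]
tin_a 0.82 422 169 196 247 265 [181.2 254.6] [0.4179 0.2754 0.038 ]
tin_a 0.78 400 158 183 303 319 [167.9 309.3] [0.6182 0.3146 0.038 ]
tape_measure 0.71 522 245 277 409 428 [259.6 418.5] [ 0.6549 -0.3304  0.038 ]
tape_measure 0.61 469 275 304 374 393 [293.1 383.3] [ 0.6468 -0.3514  0.038 ]
marker 0.66 422 133 159 277 294 [147.3 283.6] [0.6179 0.2995 0.038 ]
marker 0.53 540 245 277 409 428 [260.4 421.6] [ 0.6595 -0.3362  0.038 ]
marker 0.17 170 177 209 295 361 [184.3 348.2] [0.6849 0.0117 0.038 ]
marker 0.74 198 287 320 296 306 [305.1 299.2] [ 0.4353 -0.338   0.038 ]
marker 0.4 106 204 211 322 339 [210.5 330.9] [0.6195 0.0365 0.038 ]
```

```bash
cat >> h.py <<'E'
yaw=np.radians(-2.75); BO=np.array([0.575,-0.031,0.])
BX=np.array([np.cos(yaw),np.sin(yaw),0]);BY=np.array([-np.sin(yaw),np.cos(yaw),0]);BZ=np.array([0,0,1.])
def bk(x,y,z): return BO+x*BX+y*BY+z*BZ
def tabpose(phi,off=0.):
    """pos of tab mid + off outward, tool R with z=-y_leaf, x=-BX"""
    yl=np.cos(phi)*BY+np.sin(phi)*BZ
    s=phi-.26
    p=bk(0,.034*np.cos(s),.03+.034*np.sin(s))+yl*(.156+off)
    tz=-yl; tx=-BX; ty=np.cross(tz,tx)
    return p,R.from_matrix(np.column_stack([tx,ty,tz]))
def down(yawx):
    tx=np.array([np.cos(yawx),np.sin(yawx),0]);tz=np.array([0,0,-1.]);return R.from_matrix(np.column_stack([tx,np.cross(tz,tx),tz]))
def plan(p1,R1,n,start=None):
    if start is None:
        s,R0=st(); p0=s["tool_pos"]
    else: p0,R0=start
    w=(R0.inv()*R1).as_rotvec(); p=p0
    print("from",p0.round(4),"dist",np.linalg.norm(p1-p0).round(4),"deg",np.degrees(np.linalg.norm(w)).round(1))
    for i in range(n):
        Ri=R0*R.from_rotvec(w*i/n); d=Ri.inv().apply((p1-p0)/n)
        print(list(np.round(d*1000,1)),np.degrees(w/n).round(2))
E
python3 - <<'E'
from h import *
s,R0=st()
plan(np.array([.40,.20,.42]),R0,8)
p,Rt=tabpose(2.27,.07);print("pre",p, Rt.as_matrix().round(3).tolist())
plan(p,Rt,8,(np.array([.40,.20,.42]),R0))
E
```

```text
from [0.2018 0.5915 0.2533] dist 0.4694 deg 0.0
[np.float64(-39.2), np.float64(-38.3), np.float64(-20.8)] [0. 0. 0.]
[np.float64(-39.2), np.float64(-38.3), np.float64(-20.8)] [0. 0. 0.]
[np.float64(-39.2), np.float64(-38.3), np.float64(-20.8)] [0. 0. 0.]
[np.float64(-39.2), np.float64(-38.3), np.float64(-20.8)] [0. 0. 0.]
[np.float64(-39.2), np.float64(-38.3), np.float64(-20.8)] [0. 0. 0.]
[np.float64(-39.2), np.float64(-38.3), np.float64(-20.8)] [0. 0. 0.]
[np.float64(-39.2), np.float64(-38.3), np.float64(-20.8)] [0. 0. 0.]
[np.float64(-39.2), np.float64(-38.3), np.float64(-20.8)] [0. 0. 0.]
pre [ 0.56732768 -0.19072879  0.2337433 ] [[-0.999, 0.037, 0.031], [0.048, 0.764, 0.643], [-0.0, 0.644, -0.765]]
from [0.4  0.2  0.42] dist 0.4641 deg 43.0
[np.float64(-35.6), np.float64(-39.5), np.float64(23.3)] [-4.97  0.7  -1.93]
[np.float64(-34.4), np.float64(-42.5), np.float64(19.3)] [-4.97  0.7  -1.93]
[np.float64(-33.2), np.float64(-45.1), np.float64(15.1)] [-4.97  0.7  -1.93]
[np.float64(-31.8), np.float64(-47.3), np.float64(10.7)] [-4.97  0.7  -1.93]
[np.float64(-30.3), np.float64(-49.1), np.float64(6.1)] [-4.97  0.7  -1.93]
[np.float64(-28.6), np.float64(-50.4), np.float64(1.4)] [-4.97  0.7  -1.93]
[np.float64(-26.9), np.float64(-51.3), np.float64(-3.4)] [-4.97  0.7  -1.93]
[np.float64(-25.1), np.float64(-51.7), np.float64(-8.2)] [-4.97  0.7  -1.93]
```

```bash
python3 -m crank '[[[-20,-20,-30,0,0,0,100],[-39,-38,-25,0,0,0,100],[-39,-38,-20,0,0,0,100],[-39,-38,-20,0,0,0,100],[-39,-38,-20,0,0,0,100],[-39,-38,-15,0,0,0,100],[-39,-38,-15,0,0,0,60],[-39,-38,-10,0,0,0,60],[-20,-20,0,0,0,0,60]]]'
python3 - <<'E'
from h import *
s,R0=st(); print(s["joint_pos"].round(2),s["wrist_force"])
p,Rt=tabpose(2.27,.12);plan(p,Rt,8)
E
```

```text
clock: 2.58
tool_pos: [0.4052, 0.1915, 0.413]
orientation: [0.002, 0.162, 0.987, 0.002]
wrist_force: [0.5, 0.5, -0.8]
opening: 0.0513
[-0.41  0.26 -0.17  1.82  0.05  1.06  0.64] [ 0.50464051  0.46833868 -0.82131317]
from [0.4052 0.1915 0.413 ] dist 0.4662 deg 42.8
[np.float64(-35.5), np.float64(-42.8), np.float64(17.6)] [-4.95  0.72 -1.89]
[np.float64(-34.2), np.float64(-45.2), np.float64(13.3)] [-4.95  0.72 -1.89]
[np.float64(-32.8), np.float64(-47.3), np.float64(8.9)] [-4.95  0.72 -1.89]
[np.float64(-31.3), np.float64(-48.9), np.float64(4.3)] [-4.95  0.72 -1.89]
[np.float64(-29.7), np.float64(-50.1), np.float64(-0.3)] [-4.95  0.72 -1.89]
[np.float64(-28.0), np.float64(-50.8), np.float64(-5.1)] [-4.95  0.72 -1.89]
[np.float64(-26.3), np.float64(-51.1), np.float64(-9.8)] [-4.95  0.72 -1.89]
[np.float64(-24.4), np.float64(-50.9), np.float64(-14.5)] [-4.95  0.72 -1.89]
```

```bash
python3 -m crank '[[[-35,-43,15,-5,0.7,-1.9,60],[-34,-45,11,-5,0.7,-1.9,60],[-33,-47,7,-5,0.7,-1.9,60],[-31,-49,3,-5,0.7,-1.9,50],[-30,-50,-1,-5,0.7,-1.9,50],[-28,-51,-5,-5,0.7,-1.9,50],[-26,-51,-10,-5,0.7,-1.9,50],[-24,-51,-14,-5,0.7,-1.9,50],[0,0,0,0,0,0,50]]]'
python3 - <<'E'
from h import *
s,R0=st(); print(s["joint_pos"].round(2),s["wrist_force"])
p,Rt=tabpose(2.27,.12);plan(p,Rt,1)
c=robot.read_camera("wrist");save(c,"w1",None,1.2)
for n in ("leaf_tab","leaf_top","rings","book_rest"):
  for m in robot.mark_of(c,n): print(n,m["conf"],np.round(m["centre"],1))
p,Rt=tabpose(2.27,0); print(p,proj(c,[p,bk(0,0,.03)]))
c=robot.read_camera("scene");save(c,"s2")
E
```

```text
clock: 3.7
tool_pos: [0.5727, -0.2304, 0.2751]
orientation: [0.016, 0.018, 0.935, 0.353]
wrist_force: [-0.6, 1.1, -0.7]
opening: 0.0424
[ 0.74  0.88 -0.3   1.32 -0.42  1.32  2.22] [-0.64897923  1.10994617 -0.65829768]
from [ 0.5727 -0.2304  0.2751] dist 0.0107 deg 1.6
[np.float64(7.3), np.float64(3.5), np.float64(7.0)] [1.26 0.65 0.79]
leaf_tab 0.73 [153.3 428.3]
leaf_tab 0.68 [188.5 323.3]
rings 0.84 [150.5 311.9]
book_rest 0.68 [146.8 302.1]
[ 0.56948922 -0.14572808  0.18016845] [[323.54667143 187.95297519]
 [314.87380682 151.49364332]]
```

View pics/w1.png

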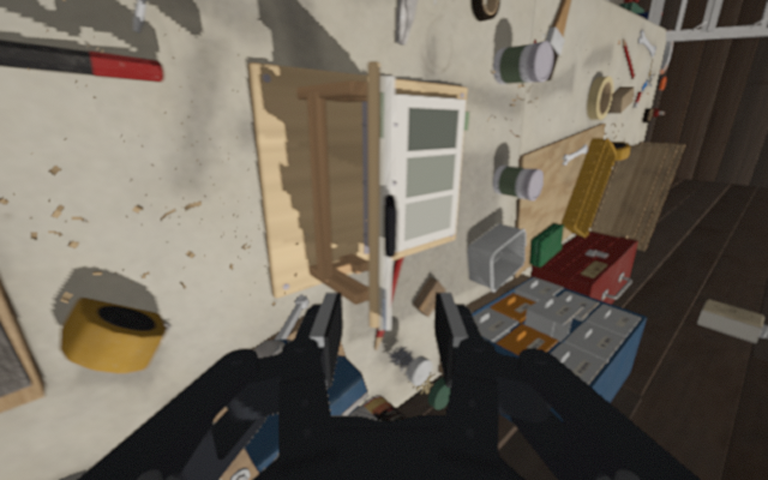

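View pics/s2.png

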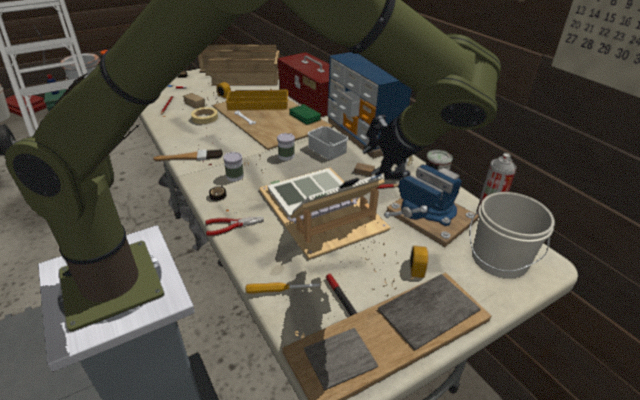

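The predicted tab projects to (323.5, 188) in the wrist picture, and the network puts it at (323.3, 188.5), so the geometry agrees. Approaching.

```bash
python3 -m crank '[[[7,3.5,7,1.3,0.7,0.8,45],[0,0,20,0,0,0,45],[0,0,20,0,0,0,45],[0,0,20,0,0,0,45],[0,0,0,0,0,0,45]]]'
python3 - <<'E'
from h import *
s,R0=st(); print(s["joint_pos"].round(2),s["wrist_force"])
p,Rt=tabpose(2.27,.006);plan(p,Rt,1)
c=robot.read_camera("wrist");save(c,"w2",None,1.2)
for n in ("leaf_tab",):
  for m in robot.mark_of(c,n): print(n,m["conf"],np.round(m["centre"],1))
p,Rt=tabpose(2.27,0); print(p,proj(c,[p,bk(0,0,.03)]))
c=robot.read_camera("side");save(c,"d2",(140,260,260,400),4)
print(proj(c,[p]))
E
```

```text
clock: 4.62
tool_pos: [0.5685, -0.1667, 0.2417]
orientation: [0.011, 0.009, 0.941, 0.338]
wrist_force: [0.1, -0.3, 0.1]
opening: 0.0385
[ 0.67  0.85 -0.32  1.49 -0.44  1.14  2.22] [ 0.13737559 -0.33093977  0.11810538]
from [ 0.5685 -0.1667  0.2417] dist 0.0595 deg 1.6
[np.float64(0.4), np.float64(-23.0), np.float64(54.8)] [-0.56 -0.21  1.54]
leaf_tab 0.73 [228.2 288.1]
[ 0.56948922 -0.14572808  0.18016845] [[289.1800127  226.63540965]
 [300.06999348 167.98704366]]
[[331.37190454 205.99368926]]
```

View pics/w2.png

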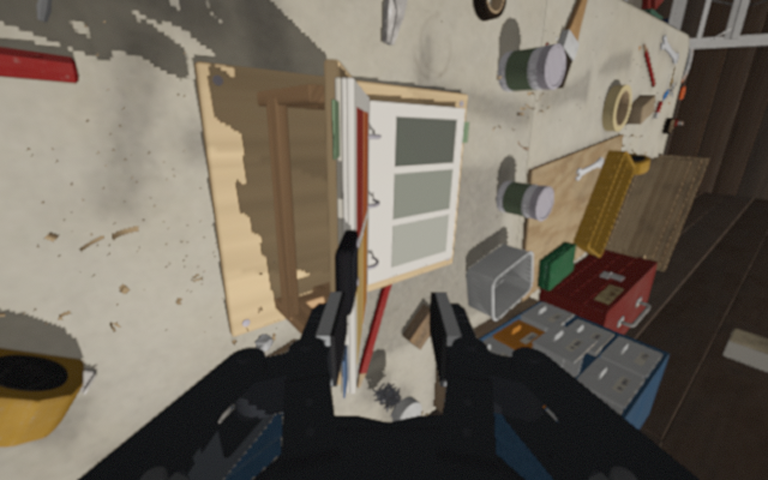

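View pics/d2.png

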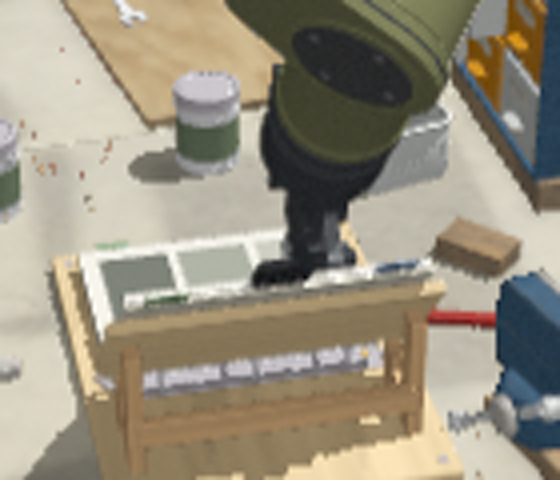

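The tool has drifted about 23 mm along tool y, so the tab is near the left finger at (345/1.2, 285/1.2). I'll correct that before descending.

```bash
python3 -m crank '[[[0,-12,0,0,0,0.8,45],[0,-11,0,0,0,0.8,45],[0,0,0,0,0,0,45]]]'
python3 - <<'E'
from h import *
s,R0=st(); print(s["joint_pos"].round(3),s["joint_vel"].round(3))
p,Rt=tabpose(2.27,.006);plan(p,Rt,1)
E
python3 -m crank '[[[0,0,0,0,0,0,45]]]'
python3 - <<'E'
from h import *
s,R0=st(); print(s["joint_pos"].round(3),s["joint_vel"].round(3))
p,Rt=tabpose(2.27,.006);plan(p,Rt,1)
E
```

```text
clock: 5.15
tool_pos: [0.5694, -0.1914, 0.2273]
orientation: [0.009, 0.026, 0.942, 0.335]
wrist_force: [0.2, 0.3, -1.1]
opening: 0.0383
[ 0.69   0.884 -0.3    1.46  -0.428  1.152  2.22 ] [-0.    -0.008 -0.012 -0.005 -0.003  0.004 -0.002]
from [ 0.5694 -0.1914  0.2273] dist 0.0597 deg 1.0
[np.float64(2.4), np.float64(5.5), np.float64(59.4)] [-0.9   0.26 -0.32]
clock: 5.28
tool_pos: [0.5694, -0.1916, 0.2272]
orientation: [0.009, 0.026, 0.942, 0.335]
wrist_force: [0.4, -0.2, -0.5]
opening: 0.0386
[ 0.69   0.884 -0.3    1.46  -0.428  1.152  2.22 ] [ 0.008  0.008  0.007 -0.005  0.005 -0.001 -0.002]
from [ 0.5694 -0.1916  0.2272] dist 0.0597 deg 1.0
[np.float64(2.5), np.float64(5.7), np.float64(59.4)] [-0.89  0.27 -0.35]
```

```bash
python3 -m crank '[[[2,5,15,-0.5,0,0,45],[0,0,15,0,0,0,45],[0,0,0,0,0,0,45]]]'
python3 - <<'E'
from h import *
s,R0=st(); print(s["joint_pos"].round(3),s["joint_vel"].round(3))
p,Rt=tabpose(2.27,.006);plan(p,Rt,1)
E
```

```text
clock: 5.65
tool_pos: [0.5683, -0.1655, 0.2058]
orientation: [0.009, 0.025, 0.94, 0.34]
wrist_force: [0.7, -0.3, -0.5]
opening: 0.0388
[ 0.673  0.9   -0.316  1.52  -0.447  1.077  2.234] [ 0.005 -0.011  0.003 -0.012 -0.004 -0.005  0.002]
from [ 0.5683 -0.1655  0.2058] dist 0.0264 deg 0.4
[np.float64(-0.2), np.float64(-1.3), np.float64(26.3)] [-0.25  0.17 -0.3 ]
```

```bash
python3 -m crank '[[[0,-2,13,0,0,0,45],[0,-1,10,0,0,0,45],[0,0,0,0,0,0,45]]]'
python3 - <<'E'
from h import *
s,R0=st(); print(s["joint_pos"].round(3),s["wrist_force"].round(2))
p,Rt=tabpose(2.27,.006);plan(p,Rt,1)
c=robot.read_camera("wrist");save(c,"w3",None,1.2)
print(proj(c,[tabpose(2.27,0)[0]]))
c=robot.read_camera("side");save(c,"d3",(140,260,260,400),4)
E
```

```text
clock: 6.02
tool_pos: [0.5691, -0.1518, 0.1846]
orientation: [0.009, 0.025, 0.94, 0.34]
wrist_force: [0.3, 0.8, 0.6]
opening: 0.0384
[ 0.659  0.922 -0.323  1.552 -0.455  1.02   2.246] [0.3  0.78 0.58]
from [ 0.5691 -0.1518  0.1846] dist 0.0023 deg 0.4
[np.float64(-0.1), np.float64(1.8), np.float64(1.4)] [-0.25  0.14 -0.28]
[[325.86226853 270.40592218]]
```

View pics/w3.png

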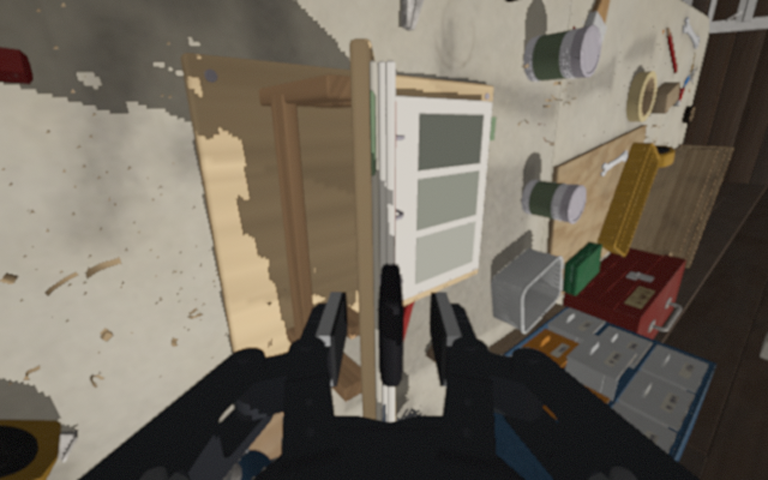

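View pics/d3.png

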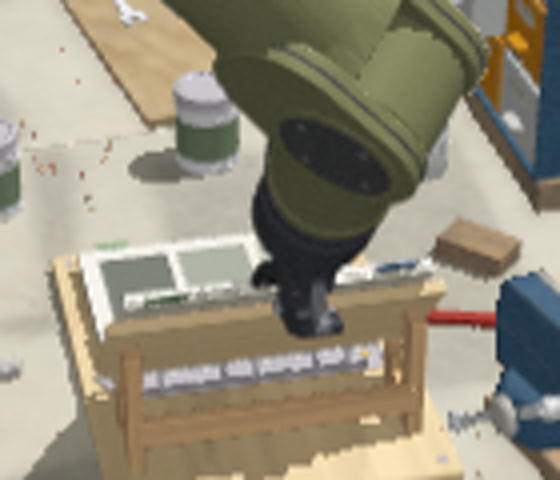

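The tab sits centred between the fingers, at about (325, 271) in camera pixels. Closing.

```bash
python3 -m crank '[[[0,0.5,0,0,0,0,0],[0,0,0,0,0,0,0],[0,0,0,0,0,0,0],[0,0,0,0,0,0,0],[0,0,0,0,0,0,0]]]' 50
python3 - <<'E'
from h import *
s,R0=st(); print(s["joint_pos"].round(3),s["wrist_force"].round(2))
p,Rt=tabpose(2.27,.006);plan(p,Rt,1)
# twist per deg: axis in tool frame
a=R0.inv().apply(bk(0,0,.03)-s["tool_pos"]); print("axis in tool",a.round(4), "BX in tool",R0.inv().apply(BX).round(3))
for th in (5,7,-7):
    w=R.from_rotvec(np.radians(th)*R0.inv().apply(BX)); print(th,((a-w.apply(a))*1000).round(1),np.degrees(w.as_rotvec()).round(2))
E
```

```text
clock: 6.75
tool_pos: [0.5698, -0.1521, 0.1867]
orientation: [0.01, 0.025, 0.94, 0.34]
wrist_force: [0.1, 0.9, -0.5]
opening: 0.0086
[ 0.66   0.919 -0.324  1.551 -0.456  1.021  2.246] [ 0.15  0.85 -0.47]
from [ 0.5698 -0.1521  0.1867] dist 0.0032 deg 0.4
[np.float64(0.7), np.float64(0.7), np.float64(3.1)] [-0.25  0.28 -0.21]
axis in tool [ 0.0016 -0.0072  0.198 ] BX in tool [-1.     0.004  0.005]
5 [ -0.1 -17.3   0.1] [-5.    0.02  0.02]
7 [ -0.1 -24.2   0.6] [-7.    0.03  0.03]
-7 [ 0.1 24.1  2.4] [ 7.   -0.03 -0.03]
```

Gripped: the opening is 8.6 mm and the force is small. Starting to turn.

```bash
cat >> h.py <<'E'
def turnchk(dphi=7):
    s,R0=st(); tz=R0.as_matrix()[:,2]; yl=-tz
    phi=np.degrees(np.arctan2(yl@BZ,yl@BY))
    rel=s["tool_pos"]-bk(0,0,.03); r=np.hypot(rel@BY,rel@BZ); ang=np.degrees(np.arctan2(rel@BZ,rel@BY))
    print("phi",phi.round(1),"arc r",r.round(4),"arc ang",ang.round(1),"x",(rel@BX).round(4),"F",s["wrist_force"].round(1),"T",s["ft_torque"].round(2),"open",round(s["opening"],4),"j",s["joint_pos"].round(2))
    ph=np.radians(phi-dphi); p,Rt=tabpose(ph,.009); plan(p,Rt,1)
E
python3 -m crank '[[[0,17,1,5,0,0,0],[0,17,1,5,0,0,0]]]'
python3 - <<'E'
from h import *
turnchk(7)
E
```

```text
clock: 7.0
tool_pos: [0.5713, -0.1238, 0.2051]
orientation: [0.007, 0.028, 0.966, 0.258]
wrist_force: [0.8, 5.4, -7.1]
opening: 0.0079
phi 119.9 arc r 0.1981 arc ang 117.9 x 0.0007 F [ 0.8  5.4 -7.1] T [-0.29 -0.2   0.19] open 0.0079 j [ 0.53  0.81 -0.25  1.63 -0.41  0.91  2.13]
from [ 0.5713 -0.1238  0.2051] dist 0.0262 deg 7.0
[np.float64(1.0), np.float64(26.0), np.float64(2.7)] [ 7.    0.21 -0.53]
```

```bash
python3 -m crank '[[[0,25,2,7,0,0,0],[0,24,2,7,0,0,0],[0,24,2,7,0,0,0]]]'
python3 - <<'E'
from h import *
turnchk(7)
E
```

```text
clock: 7.38
tool_pos: [0.5747, -0.0524, 0.2269]
orientation: [0.002, 0.029, 0.997, 0.073]
wrist_force: [1.9, 1.9, -26.5]
opening: 0.0081
phi 98.4 arc r 0.198 arc ang 96.2 x 0.0007 F [  1.9   1.9 -26.5] T [-0.63 -0.54  0.18] open 0.0081 j [ 0.09  0.66 -0.01  1.74 -0.21  0.75  1.76]
from [ 0.5747 -0.0524  0.2269] dist 0.0253 deg 7.0
[np.float64(1.0), np.float64(25.1), np.float64(2.6)] [ 7.   -0.01 -0.57]
```

```bash
python3 -m crank '[[[0.5,24,4,7,0,0,0],[0,24,4,7,0,0,0]]]'
python3 - <<'E'
from h import *
turnchk(7)
E
```

```text
clock: 7.62
tool_pos: [0.5778, -0.0031, 0.2256]
orientation: [0.0, 0.029, 0.998, -0.053]
wrist_force: [-1.9, -2.6, -10.5]
opening: 0.0081
phi 84.0 arc r 0.1976 arc ang 81.8 x 0.0015 F [ -1.9  -2.6 -10.5] T [0.06 0.66 0.16] open 0.0081 j [-0.25  0.67  0.21  1.75 -0.04  0.74  1.45]
from [ 0.5778 -0.0031  0.2256] dist 0.0256 deg 7.0
[np.float64(1.7), np.float64(25.4), np.float64(2.1)] [ 7.    0.12 -0.56]
```

```bash
python3 -m crank '[[[1.5,24,4,7,0,0,0],[1,24,3,7,0,-0.3,0],[0,24,3,7,0,0,0]]]'
python3 - <<'E'
from h import *
turnchk(7)
E
```

```text
clock: 8.0
tool_pos: [0.5802, 0.0666, 0.2014]
orientation: [-0.002, 0.025, 0.971, -0.24]
wrist_force: [0.4, -7.9, -16.6]
opening: 0.0082
phi 62.3 arc r 0.1973 arc ang 60.3 x 0.0005 F [  0.4  -7.9 -16.6] T [ 0.73 -0.02  0.16] open 0.0082 j [-0.67  0.85  0.47  1.67  0.14  0.86  1.1 ]
from [0.5802 0.0666 0.2014] dist 0.0261 deg 7.0
[np.float64(0.7), np.float64(26.0), np.float64(1.9)] [ 7.    0.36 -0.35]
```

```bash
python3 -m crank '[[[0.5,24,4,7,0,-0.3,0],[0,24,4,7,0,0,0],[0,24,3,7,0,0,0]]]'
python3 - <<'E'
from h import *
turnchk(7)
c=robot.read_camera("side");save(c,"d4",(60,300,160,480),2.4)
E
```

```text
clock: 8.38
tool_pos: [0.5828, 0.1233, 0.1521]
orientation: [-0.005, 0.022, 0.908, -0.418]
wrist_force: [1.2, -8.9, -6.9]
opening: 0.0079
phi 40.6 arc r 0.1969 arc ang 38.3 x 0.0004 F [ 1.2 -8.9 -6.9] T [ 0.61  0.1  -0.04] open 0.0079 j [-0.89  1.13  0.59  1.48  0.22  1.1   0.9 ]
from [0.5828 0.1233 0.1521] dist 0.025 deg 7.0
[np.float64(0.6), np.float64(24.9), np.float64(1.4)] [ 7.    0.54 -0.27]
```

View pics/d4.png

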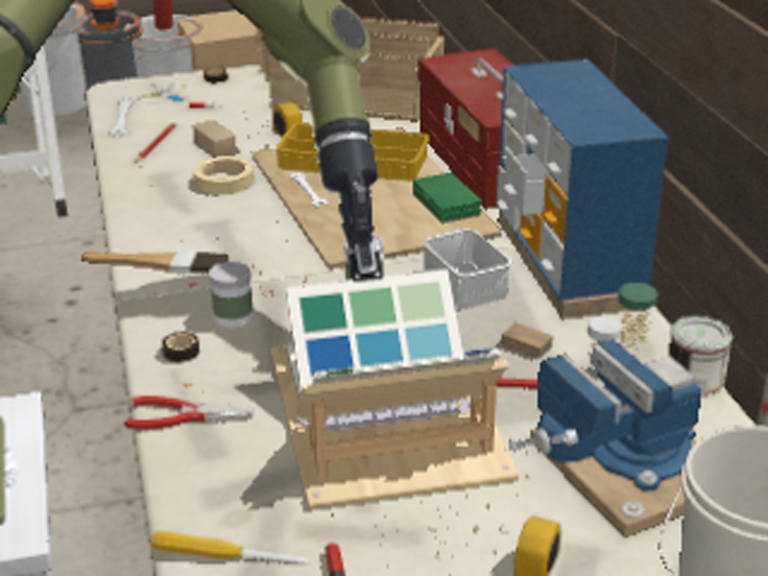

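```bash
python3 -m crank '[[[0.5,24,3,7,0,0,0],[0,22,3,6.5,0,0,0],[0,0,0,0,0,0,0]]]'
python3 - <<'E'
from h import *
turnchk(7)
c=robot.read_camera("side");save(c,"d5",(60,300,160,480),2.4)
E
```

```text
clock: 8.8
tool_pos: [0.5841, 0.1499, 0.1057]
orientation: [-0.006, 0.014, 0.846, -0.532]
wrist_force: [-0.3, 1.6, 5.3]
opening: 0.0083
phi 25.7 arc r 0.1963 arc ang 22.7 x 0.0005 F [-0.3  1.6  5.3] T [-0.35  0.13 -0.67] open 0.0083 j [-0.96  1.36  0.64  1.31  0.25  1.29  0.83]
from [0.5841 0.1499 0.1057] dist 0.0225 deg 7.1
[np.float64(0.4), np.float64(22.5), np.float64(0.8)] [7.   1.11 0.13]
```

View pics/d5.png

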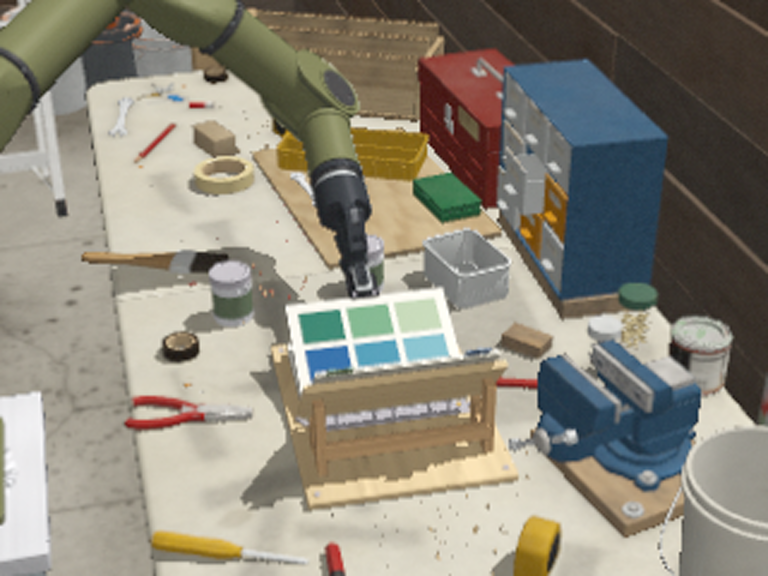

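```bash
python3 -m crank '[[[0,0,0,0,0,0,25],[0,0,0,0,0,0,25],[0,0,0,0,0,0,25],[0,0,0,0,0,0,30],[0,0,-15,0,0,0,30],[0,0,-20,0,0,0,30],[0,0,-25,0,0,0,30]]]'
python3 - <<'E'
from h import *
turnchk(7)
c=robot.read_camera("side");save(c,"d6",(60,300,160,480),2.4)
E
```

```text
clock: 9.72
tool_pos: [0.5858, 0.2043, 0.1362]
orientation: [-0.007, 0.018, 0.85, -0.527]
wrist_force: [0.3, 0.3, -0.1]
opening: 0.0256
phi 26.4 arc r 0.2584 arc ang 24.3 x -0.0005 F [ 0.3  0.3 -0.1] T [ 0.94 -0.   -0.01] open 0.0256 j [-0.99  1.34  0.64  1.18  0.23  1.45  0.85]
from [0.5858 0.2043 0.1362] dist 0.067 deg 7.0
[np.float64(0.3), np.float64(23.3), np.float64(62.9)] [ 7.    0.69 -0.15]
```

View pics/d6.png

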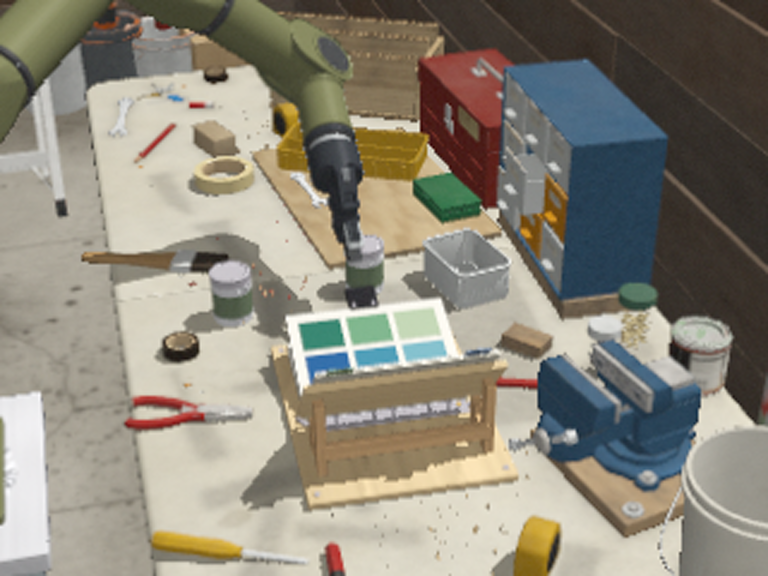

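Released. The leaf lies on the left with blue and green facing up, standing proud as expected. Next is the far tin, at about (0.622, 0.289).

Run:
```python
from h import *
plan(np.array([.620,.287,.20]),down(np.radians(177)),8)
```

```text
from [0.587  0.2086 0.1371] dist 0.1058 deg 63.4
[np.float64(-3.9), np.float64(-2.5), np.float64(-12.4)] [-7.92  0.14  0.09]
[np.float64(-3.9), np.float64(-0.8), np.float64(-12.6)] [-7.92  0.14  0.09]
[np.float64(-3.8), np.float64(1.0), np.float64(-12.6)] [-7.92  0.14  0.09]
[np.float64(-3.8), np.float64(2.7), np.float64(-12.4)] [-7.92  0.14  0.09]
[np.float64(-3.8), np.float64(4.4), np.float64(-11.9)] [-7.92  0.14  0.09]
[np.float64(-3.7), np.float64(6.0), np.float64(-11.2)] [-7.92  0.14  0.09]
[np.float64(-3.7), np.float64(7.5), np.float64(-10.3)] [-7.92  0.14  0.09]
[np.float64(-3.6), np.float64(8.8), np.float64(-9.2)] [-7.92  0.14  0.09]
```

```bash
python3 -m crank '[[[-4,-5,-16,-8,0,0,40],[-4,-4,-14,-8,0,0,60],[-4,1,-13,-8,0,0,100],[-4,3,-12,-8,0,0,100],[-4,4,-12,-8,0,0,100],[-4,6,-11,-8,0,0,100],[-4,8,-10,-8,0,0,100],[-4,9,-9,-8,0,0,100],[0,0,0,0,0,0,100]]]'
python3 - <<'E'
from h import *
s,R0=st();print(s["joint_pos"].round(2),s["wrist_force"].round(2),s["opening"])
plan(np.array([.622,.288,.15]),down(np.radians(177)),1)
c=robot.read_camera("wrist");save(c,"w5",None,1.2)
for m in robot.mark_of(c,"tin_a_mid"): print(m["conf"],np.round(m["centre"],1),onz(c,m["centre"],.038).round(4))
for m in robot.outline_of(c,"tin_a"): print(m["conf"],np.round(m["centre"],1),m["pixels"].sum())
E
```

```text
clock: 10.9
tool_pos: [0.623, 0.2935, 0.2141]
orientation: [0.01, 0.013, 1.0, 0.022]
wrist_force: [-0.3, -0.3, -0.2]
opening: 0.0858
[-0.59  0.81  0.19  1.44 -0.22  0.87  1.22] [-0.32 -0.34 -0.16] 0.0857790513553863
from [0.623  0.2935 0.2141] dist 0.0643 deg 3.1
[np.float64(2.0), np.float64(-8.4), np.float64(63.8)] [2.54 1.02 1.51]
0.64 [183.5 322.8] 3395
0.59 [  3.6 287.8] 126
```

View pics/w5.png

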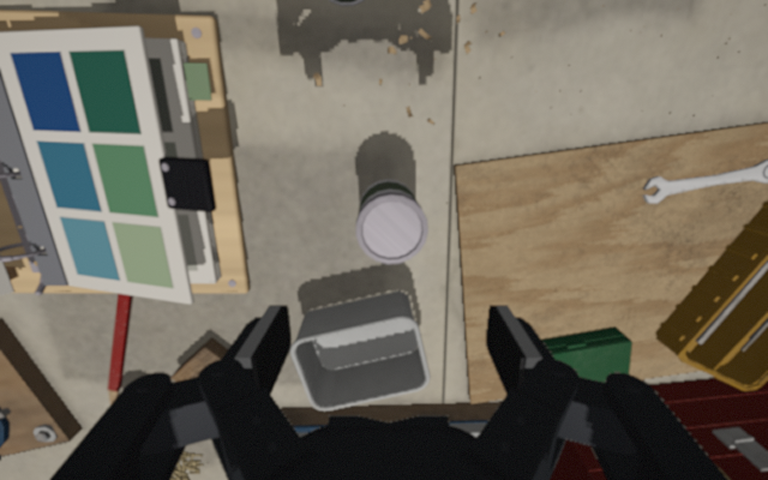

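The lid's centre is at col 325.8, row 190.8, and the turned leaf is at the left.

Run:
```python
from h import *
c=robot.read_camera("wrist")
L=onz(c,(229/1.2,391/1.2),.076); print("lid",L.round(4))
print("leaf pred px",(proj(c,[bk(0,.034+.068*np.cos(.26),.03+.068*np.sin(.26)+.002), bk(0,.034+.156*np.cos(.26),.03+.156*np.sin(.26))])*1.2).round(0))
g=np.array([L[0],L[1],.115]); plan(g,down(np.radians(177)),2)
```

```text
lid [0.6193 0.3074 0.076 ]
leaf pred px [[ 89. 181.]
 [185. 188.]]
from [0.6201 0.2987 0.2113] dist 0.0967 deg 3.3
[np.float64(1.2), np.float64(2.2), np.float64(48.3)] [1.26 0.38 0.97]
[np.float64(0.9), np.float64(3.3), np.float64(48.2)] [1.26 0.38 0.97]
```

```bash
python3 -m crank '[[[1,-4,10,2,0.8,1.5,100],[0,0,0,0,0,0,100],[0,0,0,0,0,0,100]]]'
python3 - <<'E'
from h import *
s,R0=st();print(s["tool_pos"],R0.as_matrix()[:,2].round(3),s["joint_vel"].round(3))
c=robot.read_camera("wrist");save(c,"w6",None,1.2)
for m in robot.mark_of(c,"tin_a_mid"): print(m["conf"],np.round(m["centre"],1),onz(c,m["centre"],.038).round(4))
for m in robot.outline_of(c,"tin_a"): print(m["conf"],np.round(m["centre"],1),m["pixels"].sum())
print(proj(c,[[.62,.288,.076],[.62,.306,.076]])*1.2)
s,R0=st();print(s["tool_pos"])
E
```

```text
clock: 11.48
tool_pos: [0.6171, 0.2979, 0.198]
orientation: [-0.002, 0.02, 1.0, 0.002]
wrist_force: [-0.1, -1.0, -0.2]
opening: 0.086
[0.6171217  0.29794702 0.19796705] [-0.004  0.003 -1.   ] [-0.015  0.017 -0.005  0.001  0.003  0.005 -0.008]
0.74 [  5.7 288.8] 521
0.68 [197.4 324.6] 3595
[[373.11478731 243.58213884]
 [397.1559088  242.61069287]]
[0.61721831 0.29753815 0.19839449]
```

View pics/w6.png

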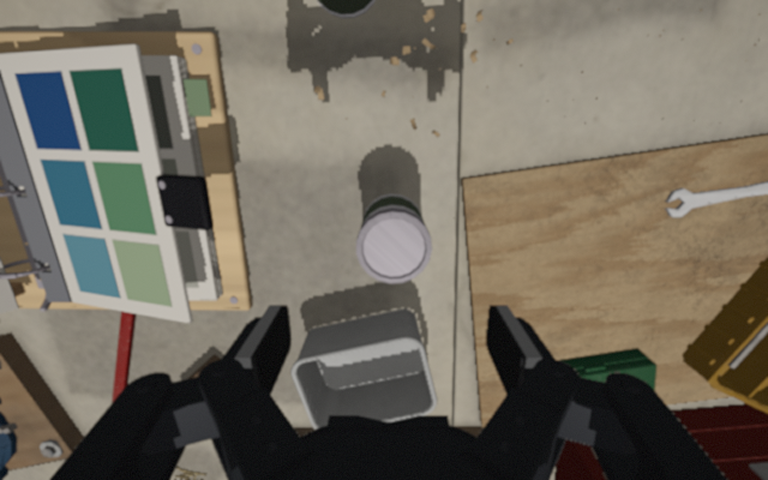

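Run:
```python
from h import *
c=robot.read_camera("wrist")
L=onz(c,(245/1.2,394/1.2),.076); print("lid",L.round(4))
im0=cv2.imread("pics/side0.png");im1=cv2.imread("pics/scene0.png")
b=robot.read_camera("side");a=robot.read_camera("scene")
th=np.linspace(0,2*np.pi,40)
out=[]
for im,c in((im0,b),(im1,a)):
    big=cv2.resize(im,None,fx=4,fy=4,interpolation=cv2.INTER_CUBIC)
    for ctr,col in (((.62,.288),(0,0,255)),((L[0],L[1]),(0,255,0))):
        for z in (0,.076):
            P=np.column_stack([ctr[0]+.029*np.cos(th),ctr[1]+.029*np.sin(th),0*th+z])
            cv2.polylines(big,[np.int32(proj(c,P)*4+2)],True,col,1)
    u=proj(c,[[.62,.29,.038]])[0]*4
    out.append(big[int(u[1])-150:int(u[1])+150,int(u[0])-150:int(u[0])+150])
cv2.imwrite("pics/cmp.png",np.hstack(out))
```

```text
lid [0.6221 0.3033 0.076 ]
```

View pics/cmp.png

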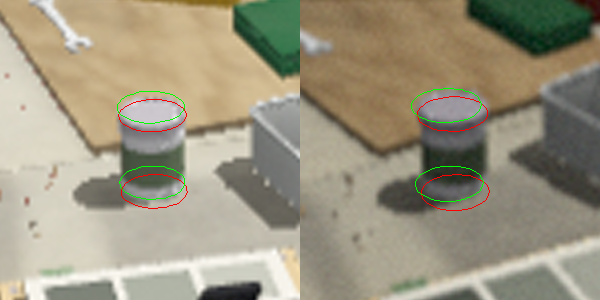

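The overlay puts the tin between the two estimates, at y ≈ 0.298. I'll descend part-way and check again.

```bash
python3 -m crank '[[[-3,0,30,0,0,0,100],[-1,0,35,0,0,0,100],[0,0,15,0,0,0,100],[0,0,0,0,0,0,100]]]'
python3 - <<'E'
from h import *
s,R0=st();print(s["tool_pos"],R0.as_matrix()[:,2].round(3))
c=robot.read_camera("wrist");save(c,"w7",None,1.2)
for ctr in ((.6215,.298),):
    print(proj(c,[[ctr[0],ctr[1],.076]])*1.2)
for m in robot.outline_of(c,"tin_a"): print(m["conf"],np.round(m["centre"],1),m["pixels"].sum())
E
```

```text
clock: 12.28
tool_pos: [0.6235, 0.2972, 0.1193]
orientation: [0.0, 0.022, 1.0, 0.003]
wrist_force: [0.6, -0.6, -0.3]
opening: 0.0853
[0.62350508 0.29716022 0.1193375 ] [ 0.001  0.007 -1.   ]
[[387.19596159 282.57795904]]
0.74 [226.  329.2] 7282
```

View pics/w7.png

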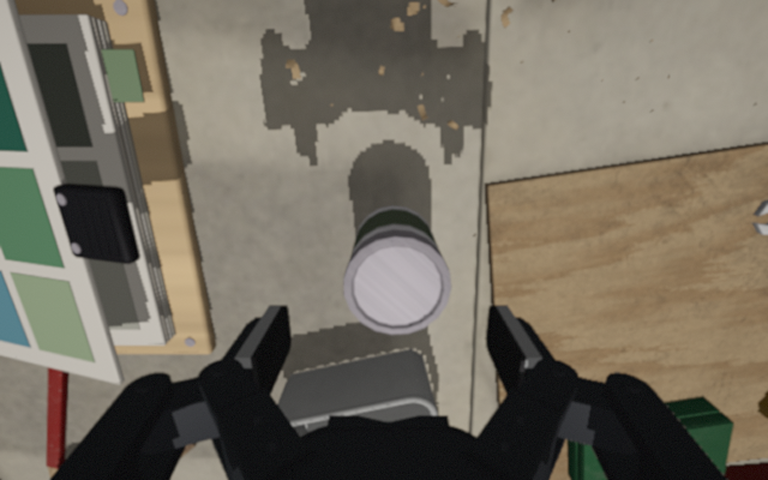

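```bash
python3 -m crank '[[[0,5,10,0,0,0,100],[0,0,25,0,0,0,100],[0,0,25,0,0,0,100],[0,0,11,0,0,0,100],[0,0,0,0,0,0,100]]]'
python3 - <<'E'
from h import *
s,R0=st();print(s["tool_pos"],R0.as_matrix()[:,2].round(3),s["wrist_force"])
c=robot.read_camera("wrist");save(c,"w8",None,1.2)
E
```

```text
clock: 13.0
tool_pos: [0.6281, 0.3069, 0.052]
orientation: [0.006, 0.021, 1.0, 0.007]
wrist_force: [-0.4, 0.3, 0.1]
opening: 0.0855
[0.6281458  0.3069356  0.05201406] [ 0.012  0.013 -1.   ] [-0.39117072  0.31258681  0.06532217]
```

View pics/w8.png

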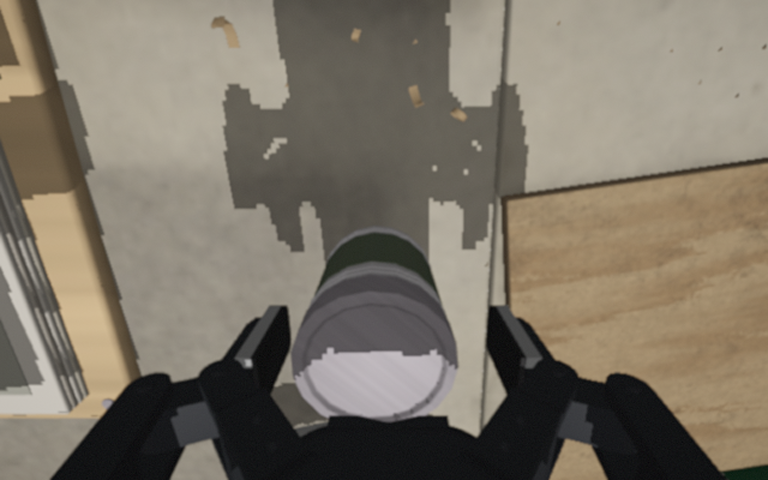

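```bash
python3 -m crank '[[[5,-4,4,0.8,0.7,0,100],[0,0,0,0,0,0,100]]]'
python3 - <<'E'
from h import *
s,R0=st();print(s["tool_pos"],R0.as_matrix()[:,2].round(3),s["wrist_force"])
E
```

```text
clock: 13.3
tool_pos: [0.6241, 0.3036, 0.0501]
orientation: [0.001, 0.021, 1.0, 0.0]
wrist_force: [-0.5, 0.3, 0.1]
opening: 0.0857
[0.62405697 0.30357719 0.05006611] [ 0.001  0.    -1.   ] [-0.53589611  0.2626018   0.10915024]
```

```bash
python3 -m crank '[[[1,-0.5,6,0,0,0,100],[0,0,0,0,0,0,50],[0,0,0,0,0,0,50],[0,0,0,0,0,0,50],[0,0,0,0,0,0,50],[0,0,0,0,0,0,50]]]' 50
python3 - <<'E'
from h import *
s,R0=st();print(s["tool_pos"],R0.as_matrix()[:,2].round(3),s["wrist_force"].round(2),s["ft_torque"].round(2))
E
```

```text
clock: 14.05
tool_pos: [0.6238, 0.3032, 0.0449]
orientation: [0.002, 0.021, 1.0, 0.001]
wrist_force: [-0.6, 0.2, 0.3]
opening: 0.0551
[0.62382097 0.30317998 0.0449118 ] [ 0.003  0.001 -1.   ] [-0.61  0.16  0.26] [-0.04  0.03 -0.04]
```

```bash
python3 -m crank '[[[0,0,0,0,0,0,20],[0,0,-10,0,0,0,20],[0,0,-15,0,0,0,20],[0,0,-15,0,0,0,20],[0,0,0,0,0,0,20],[0,0,0,0,0,0,20],[0,0,0,0,0,0,20]]]' 50
python3 - <<'E'
from h import *
s,R0=st();print(s["tool_pos"],s["wrist_force"].round(2),s["joint_torque"].round(2))
c=robot.read_camera("side");save(c,"d7",(60,300,160,480),2.4)
E
```

```text
clock: 14.92
tool_pos: [0.6236, 0.3032, 0.0882]
orientation: [0.002, 0.021, 1.0, 0.001]
wrist_force: [0.4, 0.3, -2.3]
opening: 0.0548
[0.62362776 0.30321105 0.08823925] [ 0.38  0.27 -2.31] [-2.000e-02 -6.401e+01  4.870e+00 -1.344e+01  1.000e-02 -2.000e-02
 -0.000e+00]
```

View pics/d7.png

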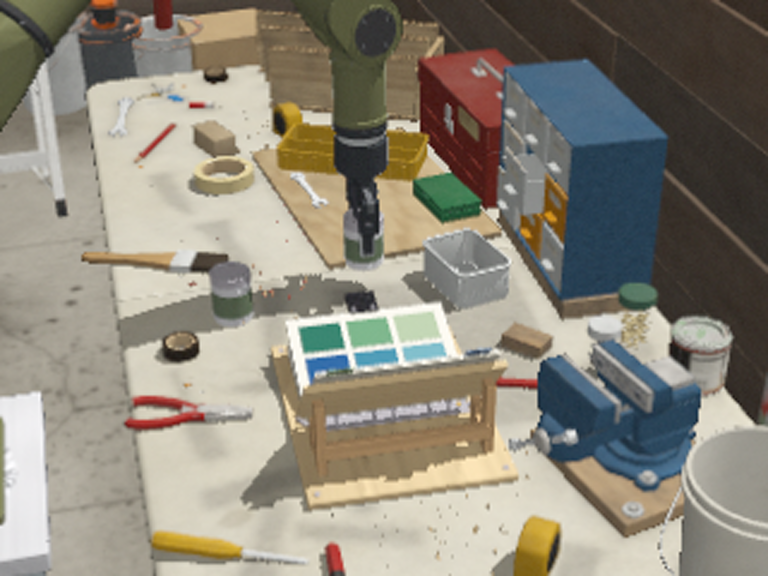

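It lifts clear with about 2.3 N, so this is the light tin. Setting it back down.

```bash
python3 -m crank '[[[0,0,15,0,0,0,20],[0,0,15,0,0,0,20],[0,0,8,0,0,0,20],[0,0,0,0,0,0,20]]]'
python3 - <<'E'
from h import *
s,R0=st();print(s["tool_pos"],R0.as_matrix()[:,2].round(3),s["wrist_force"].round(2))
E
```

```text
clock: 15.48
tool_pos: [0.6223, 0.3027, 0.045]
orientation: [-0.0, 0.021, 1.0, -0.0]
wrist_force: [0.3, -0.1, -2.3]
opening: 0.055
[0.62227385 0.30271171 0.04504995] [-0. -0. -1.] [ 0.33 -0.13 -2.25]
```

```bash
python3 -m crank '[[[0,0,1,0,0,0,20],[0,0,0,0,0,0,20]]]'
```

```text
clock: 15.72
tool_pos: [0.6227, 0.3028, 0.0455]
orientation: [0.0, 0.021, 1.0, 0.0]
wrist_force: [0.3, -0.5, -1.1]
opening: 0.0549
```

```bash
python3 -m crank '[[[0,0,1.5,0,0,0,20],[0,0,0.5,0,0,0,20],[0,0,0,0,0,0,20]]]'
```

```text
clock: 16.1
tool_pos: [0.6231, 0.3029, 0.045]
orientation: [0.001, 0.021, 1.0, 0.0]
wrist_force: [-1.2, 0.2, -1.5]
opening: 0.055
```

```bash
python3 -m crank '[[[0,0,2.5,0,0,0,20],[0,0,1,0,0,0,20]]]'
```

```text
clock: 16.35
tool_pos: [0.6231, 0.3029, 0.0449]
orientation: [0.001, 0.021, 1.0, 0.001]
wrist_force: [-1.5, 0.2, 2.0]
opening: 0.0549
```

The tin is on the table (+2 N). Releasing.

```bash
python3 -m crank '[[[0,0,0,0,0,0,100],[0,0,0,0,0,0,100],[0,0,0,0,0,0,100],[0,0,-15,0,0,0,100],[0,0,-35,0,0,0,100],[0,0,-50,0,0,0,100],[0,0,0,0,0,0,100]]]'
python3 - <<'E'
from h import *
s,R0=st();print(s["opening"])
c=robot.read_camera("wrist");save(c,"w9",None,1.2)
plan(np.array([.425,.265,.17]),down(np.radians(177)),4)
E
```

```text
clock: 17.23
tool_pos: [0.6245, 0.3032, 0.1497]
orientation: [0.002, 0.022, 1.0, 0.001]
wrist_force: [-0.4, 0.6, 0.6]
opening: 0.0853
0.08526971214656406
from [0.6226 0.3026 0.1472] dist 0.2025 deg 0.5
[np.float64(49.0), np.float64(-11.5), np.float64(-5.7)] [ 0.   -0.    0.13]
[np.float64(48.9), np.float64(-11.6), np.float64(-5.7)] [ 0.   -0.    0.13]
[np.float64(48.9), np.float64(-11.8), np.float64(-5.7)] [ 0.   -0.    0.13]
[np.float64(48.9), np.float64(-11.9), np.float64(-5.7)] [ 0.   -0.    0.13]
```

View pics/w9.png

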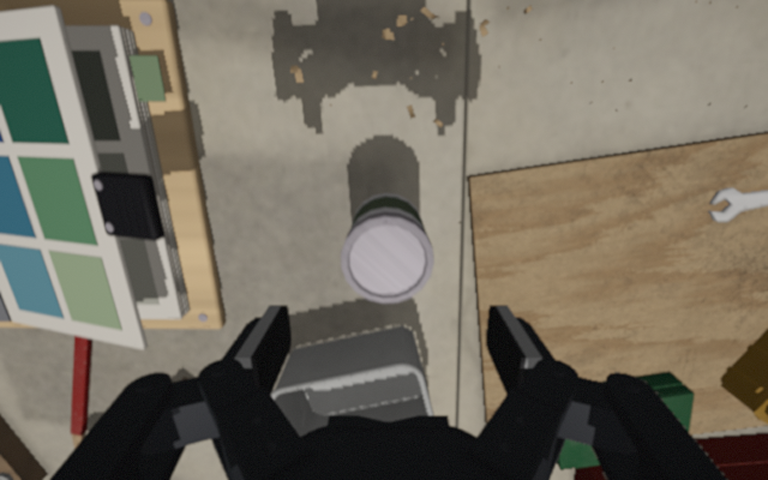

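The light tin is standing upright at (388, 258). Moving to the near tin.

```bash
python3 -m crank '[[[25,-6,-10,0,0,0,100],[45,-9,-8,0,0,0,100],[49,-9,-5,0,0,0,100],[45,-6,-3,0,0,0,100],[28,0,0,0,0,0,100],[0,0,0,0,0,0,100],[0,0,0,0,0,0,100]]]'
python3 - <<'E'
from h import *
s,R0=st();print(s["tool_pos"],R0.as_matrix()[:,2].round(3),s["joint_pos"].round(2))
c=robot.read_camera("wrist");save(c,"w10",None,1.2)
o=robot.outline_of(c,"tin_a")
for m in o: print(m["conf"],np.round(m["centre"],1),m["pixels"].sum())
print(proj(c,[[.425,.265,.076]])*1.2)
E
```

```text
clock: 18.15
tool_pos: [0.4207, 0.2778, 0.17]
orientation: [-0.004, 0.021, 1.0, -0.003]
wrist_force: [0.4, -0.0, 0.9]
opening: 0.0856
[0.42073673 0.277847   0.16997977] [-0.007 -0.005 -1.   ] [-0.79  0.68  0.19  2.01 -0.26  0.48  1.11]
0.97 [208.2 319.4] 4570
0.64 [334.2 349.5] 960
0.56 [294.1 127.5] 6825
[[368.4840685  259.57072954]]
```

View pics/w10.png

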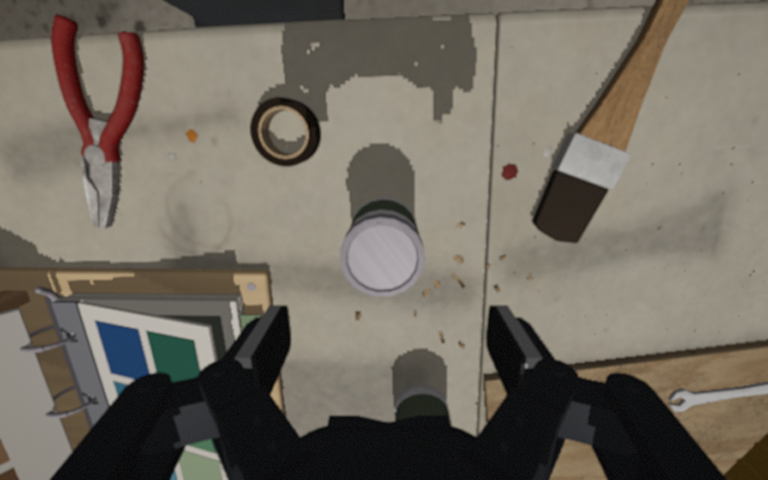

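```bash
python3 -m crank '[[[-2,-3,20,0.3,-0.4,0,100],[0,0,30,0,0,0,100],[0,0,10,0,0,0,100],[0,0,0,0,0,0,100]]]'
python3 - <<'E'
from h import *
s,R0=st();print(s["tool_pos"],R0.as_matrix()[:,2].round(3),s["wrist_force"])
c=robot.read_camera("wrist");save(c,"w11",None,1.2)
print(proj(c,[[.423,.2745,.076]])*1.2)
E
```

```text
clock: 18.75
tool_pos: [0.4281, 0.2743, 0.1085]
orientation: [0.003, 0.023, 1.0, -0.004]
wrist_force: [0.8, 0.7, -0.6]
opening: 0.0855
[0.42808926 0.27434927 0.10846278] [ 0.005 -0.009 -1.   ] [ 0.83104905  0.6796683  -0.60957699]
[[386.5798492  286.42399659]]
```

View pics/w11.png

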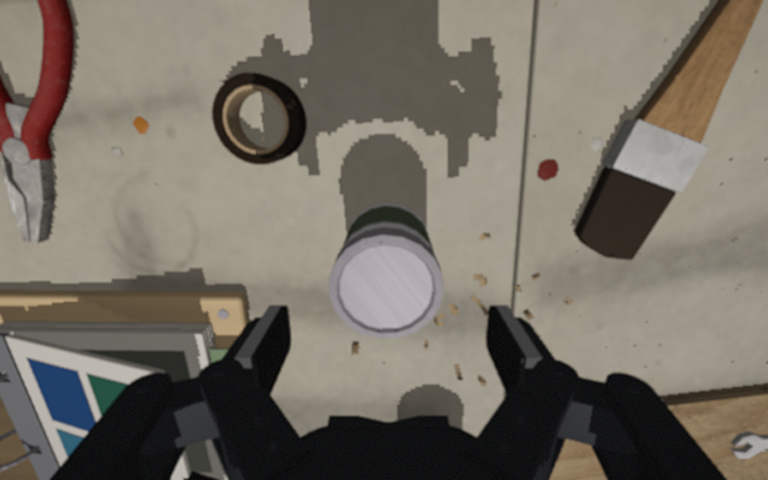

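```bash
python3 -m crank '[[[5,0,10,-0.5,0.3,0,100],[1,0,20,0,0,0,100],[1,0,20,0,0,0,100],[1,0,10,0,0,0,100],[0,0,0,0,0,0,100]]]'
python3 - <<'E'
from h import *
s,R0=st();print(s["tool_pos"],R0.as_matrix()[:,2].round(3),s["wrist_force"])
c=robot.read_camera("wrist");save(c,"w12",None,1.2)
E
```

```text
clock: 19.42
tool_pos: [0.4213, 0.276, 0.0491]
orientation: [0.002, 0.024, 1.0, 0.003]
wrist_force: [-1.0, 0.2, -0.3]
opening: 0.0855
[0.42131008 0.27604196 0.04908868] [ 0.005  0.005 -1.   ] [-0.97524944  0.20528287 -0.28451583]
```

View pics/w12.png

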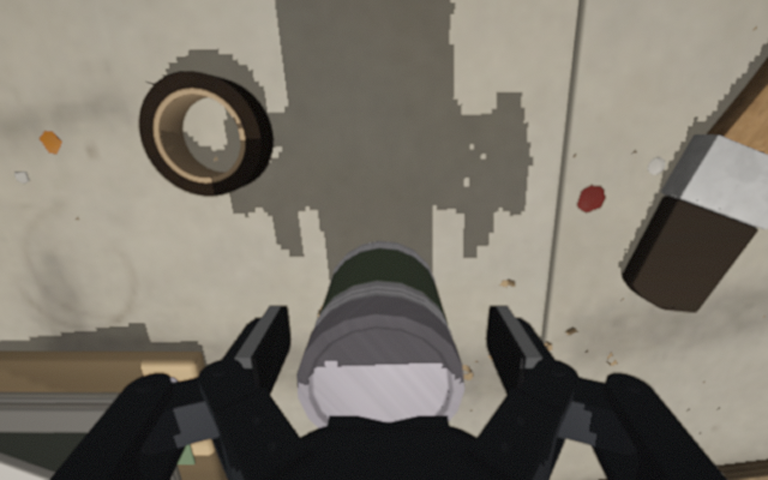

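```bash
python3 -m crank '[[[-2,-2,4,0.3,0.3,0,100],[0,0,0,0,0,0,20],[0,0,0,0,0,0,20],[0,0,0,0,0,0,20],[0,0,0,0,0,0,20],[0,0,0,0,0,0,20],[0,0,0,0,0,0,20]]]' 60
python3 - <<'E'
from h import *
s,R0=st();print(s["tool_pos"],R0.as_matrix()[:,2].round(3),s["wrist_force"],s["opening"])
E
```

```text
clock: 20.35
tool_pos: [0.4244, 0.2738, 0.0469]
orientation: [0.001, 0.024, 1.0, 0.001]
wrist_force: [-0.1, -0.4, -1.4]
opening: 0.0549
[0.42440026 0.27375499 0.04690755] [ 0.002  0.001 -1.   ] [-0.12064824 -0.39749565 -1.3967193 ] 0.054876364163216534
```

```bash
python3 -m crank '[[[0,0,-10,0,0,0,20],[0,0,-20,0,0,0,20],[0,0,-25,0,0,0,20],[0,0,0,0,0,0,20],[0,0,0,0,0,0,20]]]'
python3 - <<'E'
from h import *
s,R0=st();print(s["tool_pos"],s["wrist_force"].round(2),s["opening"])
T=bk(0,.102,.20); print("leaf centre",T.round(4))
plan(T,down(np.radians(177.25)),5)
E
```

```text
clock: 20.98
tool_pos: [0.4218, 0.273, 0.1023]
orientation: [-0.002, 0.023, 1.0, -0.001]
wrist_force: [0.2, -0.4, -7.1]
opening: 0.0556
[0.42176253 0.27303182 0.10227035] [ 0.15 -0.37 -7.07] 0.0555815547086496
leaf centre [0.5799 0.0709 0.2   ]
from [0.4218 0.273  0.1023] dist 0.2746 deg 0.3
[np.float64(-33.4), np.float64(-39.0), np.float64(-19.6)] [-0.02 -0.04  0.02]
[np.float64(-33.4), np.float64(-38.9), np.float64(-19.6)] [-0.02 -0.04  0.02]
[np.float64(-33.4), np.float64(-38.9), np.float64(-19.6)] [-0.02 -0.04  0.02]
[np.float64(-33.5), np.float64(-38.9), np.float64(-19.6)] [-0.02 -0.04  0.02]
[np.float64(-33.5), np.float64(-38.9), np.float64(-19.6)] [-0.02 -0.04  0.02]
```

7.1 N lifted, so this is the full tin. Carrying it over the leaf.

```bash
python3 -m crank '[[[0,0,-40,0,0,0,20],[-10,-12,-30,0,0,0,20],[-25,-29,-20,0,0,0,20],[-33,-38,-5,0,0,0,20],[-33,-38,0,0,0,0,20],[-30,-35,0,0,0,0,20],[-18,-25,0,0,0,0,20],[-8,-18,0,0,0,0,20],[0,0,0,0,0,0,20],[0,0,0,0,0,0,20]]]'
python3 - <<'E'
from h import *
s,R0=st();print(s["tool_pos"],R0.as_matrix()[:,2].round(3),s["wrist_force"].round(2),s["opening"])
a=robot.read_camera("scene");b=robot.read_camera("side");c=robot.read_camera("wrist")
save(a,"s8",(120,280,180,480),2.6);save(b,"d8",(60,300,160,480),2.4);save(c,"w13",None,1.2)
for n in("leaf_top","leaf_tab"):
  for k,cc in (("scene",a),("side",b),("wrist",c)):
    print(n,k,[(round(m["conf"],2),np.round(m["centre"],1)) for m in robot.mark_of(cc,n)[:2]])
P=[bk(0,.034+.068*np.cos(.26),.032+.068*np.sin(.26)),bk(0,.034+.156*np.cos(.26),.03+.156*np.sin(.26))]
for cc in (a,b,c): print(proj(cc,P).round(1).tolist())
E
```

```text
clock: 22.22
tool_pos: [0.5662, 0.0651, 0.1856]
orientation: [-0.014, 0.021, 1.0, -0.005]
wrist_force: [-0.3, 0.6, -6.5]
opening: 0.0547
[0.56623609 0.06513918 0.18557378] [-0.029 -0.009 -1.   ] [-0.28  0.58 -6.48] 0.05473494870019912
leaf_top scene [(0.62, array([178.4, 310. ]))]
leaf_top side [(0.73, array([208. , 316.2]))]
leaf_top wrist [(0.97, array([213. , 327.5]))]
leaf_tab scene [(0.96, array([163.1, 296.8]))]
leaf_tab side [(0.66, array([184.2, 313.3])), (0.59, array([295.8, 383.4]))]
leaf_tab wrist [(0.84, array([218.5, 422.8]))]
[[308.0, 181.7], [295.3, 162.0]]
[[315.8, 203.7], [310.5, 184.2]]
[[328.0, 211.0], [423.7, 219.6]]
```

View pics/d8.png

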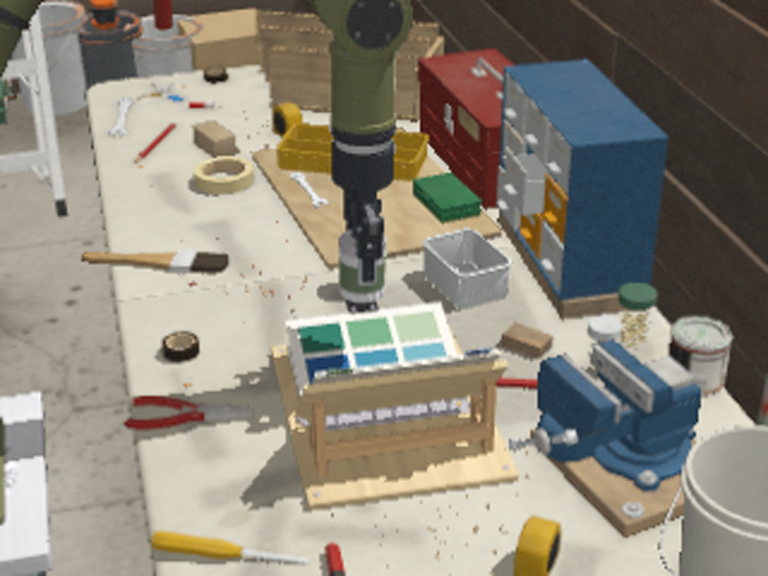

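View pics/w13.png

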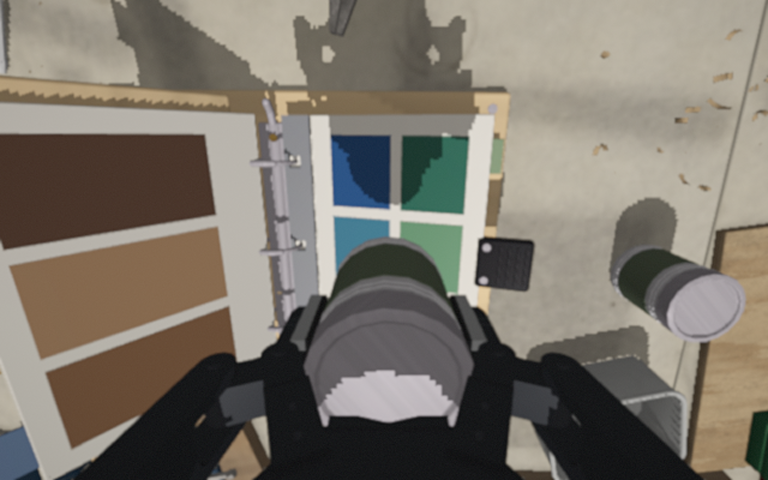

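```bash
python3 -m crank '[[[-8,3,10,-0.3,-1,0,20],[-6,3,20,-0.2,-0.7,0,20],[0,0,20,0,0,0,20],[0,0,10,0,0,0,20],[0,0,0,0,0,0,20]]]'
python3 - <<'E'
from h import *
s,R0=st();print(s["tool_pos"],R0.as_matrix()[:,2].round(3),s["wrist_force"].round(2),s["opening"])
T=bk(0,.102,.079)
plan(T,down(np.radians(177.25)),1)
E
```

```text
clock: 23.3
tool_pos: [0.5839, 0.0711, 0.1235]
orientation: [0.005, 0.02, 1.0, -0.0]
wrist_force: [-0.1, -1.0, -7.5]
opening: 0.0548
[0.58391718 0.07106713 0.12346922] [ 0.01 -0.   -1.  ] [-0.08 -0.96 -7.53] 0.05480685159836001
from [0.5839 0.0711 0.1235] dist 0.0447 deg 0.7
[np.float64(4.4), np.float64(-0.3), np.float64(44.4)] [-0.    0.55  0.42]
```

```bash
python3 -m crank '[[[4,0,10,0,0.5,0,20],[0,0,10,0,0,0,20],[0,0,10,0,0,0,20],[0,0,0,0,0,0,20]]]'
python3 - <<'E'
from h import *
s,R0=st();print(s["tool_pos"],R0.as_matrix()[:,2].round(3),s["wrist_force"].round(2),s["opening"])
plan(bk(0,.102,.079),down(np.radians(177.25)),1)
E
```

```text
clock: 23.8
tool_pos: [0.5817, 0.0718, 0.093]
orientation: [0.002, 0.02, 1.0, 0.001]
wrist_force: [-1.0, -0.4, -4.9]
opening: 0.0548
[0.58168971 0.07179375 0.0930036 ] [ 0.005  0.001 -1.   ] [-1.03 -0.41 -4.93] 0.054751376538039895
from [0.5817 0.0718 0.093 ] dist 0.0141 deg 0.5
[np.float64(1.8), np.float64(-1.0), np.float64(14.0)] [0.07 0.27 0.42]
```

```bash
python3 -m crank '[[[1.5,-1,8,0,0.3,0,20],[0,0,5,0,0,0,20],[0,0,0,0,0,0,20]]]'
python3 - <<'E'
from h import *
s,R0=st();print(s["tool_pos"],R0.as_matrix()[:,2].round(3),s["wrist_force"].round(2),s["opening"])
E
```

```text
clock: 24.18
tool_pos: [0.5812, 0.0712, 0.0798]
orientation: [0.001, 0.02, 1.0, 0.001]
wrist_force: [-0.2, -0.4, -4.9]
opening: 0.0549
[0.58119095 0.07123185 0.07982089] [ 0.002  0.002 -1.   ] [-0.22 -0.39 -4.89] 0.05488672297169883
```

```bash
python3 -m crank '[[[0.5,0,2,0,0,0,20],[0,0,0,0,0,0,20]]]';python3 -m crank '[[[0,0,1.5,0,0,0,20],[0,0,0,0,0,0,20]]]'
```

```text
clock: 24.42
tool_pos: [0.5812, 0.0712, 0.0787]
orientation: [0.001, 0.02, 1.0, 0.001]
wrist_force: [-0.9, 0.7, -1.4]
opening: 0.0548
clock: 24.68
tool_pos: [0.5812, 0.0712, 0.0786]
orientation: [0.002, 0.02, 1.0, 0.001]
wrist_force: [-1.5, 0.9, -0.5]
opening: 0.0551
```

Run:
```python
from h import *
b=robot.read_camera("side");save(b,"d9",(140,260,240,400),4)
```

```text
(no output)
```

View pics/d9.png

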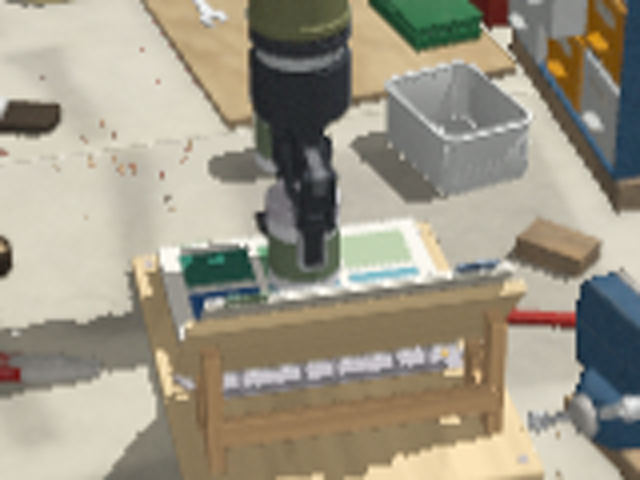

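The leaf is flat, with the tin bottomed at TCP z 0.0786. A touch more pressure, then release.

```bash
python3 -m crank '[[[0,0,2,0,0,0,20],[0,0,0.5,0,0,0,20]]]'; python3 -m crank '[[[0,0,0,0,0,0,70],[0,0,0,0,0,0,85],[0,0,0,0,0,0,100],[0,0,0,0,0,0,100],[0,0,0,0,0,0,100]]]'
python3 - <<'E'
from h import *
s,R0=st();print(s["tool_pos"],R0.as_matrix()[:,2].round(3),s["wrist_force"].round(2),s["opening"])
c=robot.read_camera("wrist");save(c,"w14",None,1.2)
E
```

```text
clock: 24.98
tool_pos: [0.5814, 0.0713, 0.0782]
orientation: [0.002, 0.021, 1.0, 0.001]
wrist_force: [-2.8, 1.8, 8.0]
opening: 0.0551
clock: 25.6
tool_pos: [0.583, 0.0705, 0.078]
orientation: [0.004, 0.021, 1.0, 0.001]
wrist_force: [0.3, 1.0, -0.3]
opening: 0.0854
[0.58297511 0.07051356 0.07802758] [ 0.008  0.002 -1.   ] [ 0.35  1.04 -0.26] 0.08543953242594789
```

View pics/w14.png

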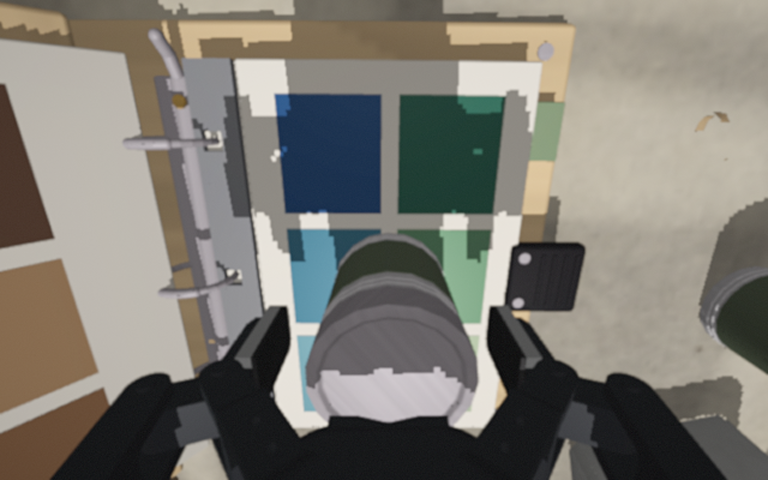

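```bash
python3 -m crank '[[[0,0,-15,0,0,0,100],[0,0,-20,0,0,0,100],[0,0,-30,0,0,0,100],[0,0,-50,0,0,0,100],[0,0,-50,0,0,0,100],[0,0,0,0,0,0,100],[0,0,0,0,0,0,100]]]'
python3 - <<'E'
from h import *
s,R0=st();print(s["tool_pos"],s["wrist_force"].round(2))
a=robot.read_camera("scene");b=robot.read_camera("side");c=robot.read_camera("wrist")
save(a,"s10",(120,320,180,480),2.6);save(b,"d10",(100,340,160,480),2.4);save(c,"w15",None,1.2)
print("heavy",[(round(m["conf"],2),np.round(m["centre"],1)) for m in robot.mark_of(c,"tin_a_mid")],proj(c,[bk(0,.102,.07),bk(0,.102,.108)]))
for n in("tape_measure","marker"):
  for cc in (a,b): print(n,[(round(m["conf"],2),np.round(m["centre"],1)) for m in robot.mark_of(cc,n)[:1]])
E
```

```text
clock: 26.52
tool_pos: [0.5818, 0.07, 0.2534]
orientation: [0.006, 0.021, 1.0, 0.002]
wrist_force: [-0.2, -0.7, -0.7]
opening: 0.0853
[0.58178465 0.07004869 0.25339495] [-0.15 -0.66 -0.65]
heavy [] [[322.68176897 177.66600355]
 [322.75756125 187.83991143]]
tape_measure [(0.57, array([265.9, 416.9]))]
tape_measure [(0.93, array([296.9, 382.5]))]
marker [(0.86, array([295.5, 340.5]))]
marker [(0.57, array([308.5, 302.9]))]
```

View pics/w15.png

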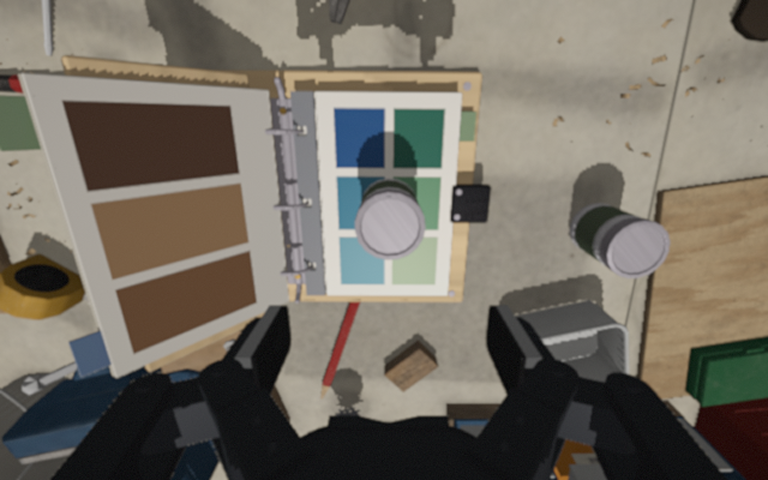

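View pics/s10.png

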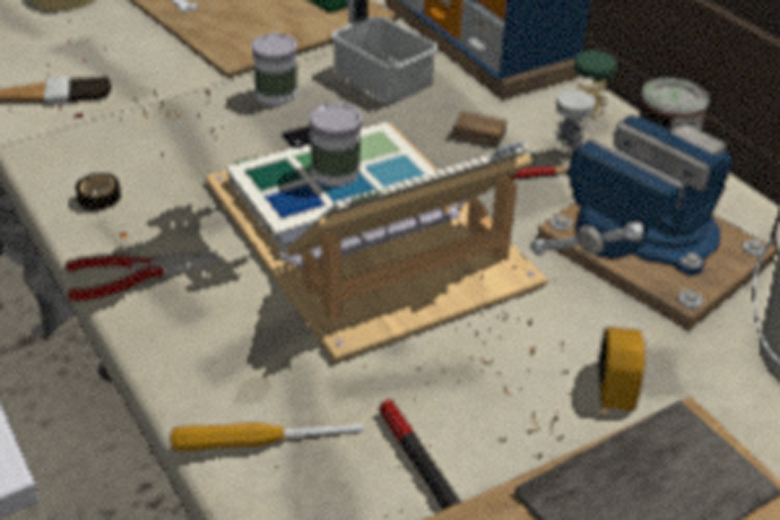

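View pics/d10.png

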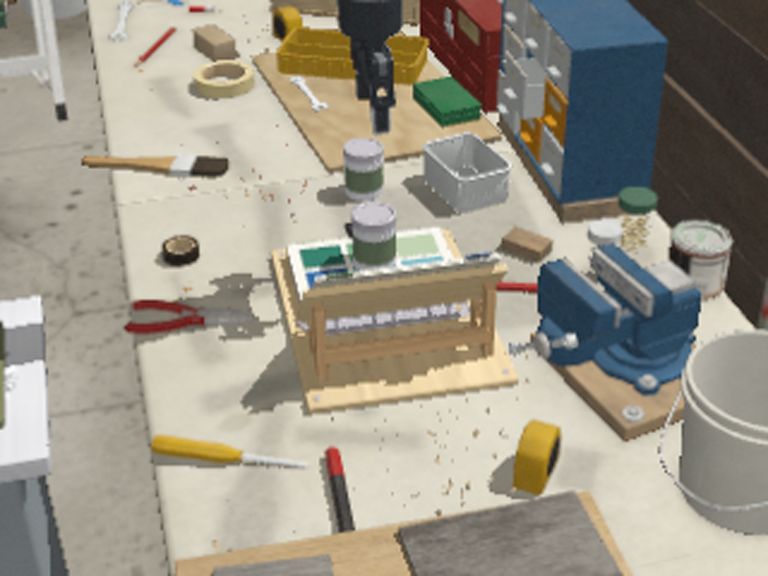

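The leaf lies flat with the full tin centred on it: the lid is at (325, 187.5), against (322.8, 187.8) expected. The light tin, the tape and the marker look unmoved. Handing in.

Run:
```python
from workcell import robot
print(robot.finish_job())
```

```text
the job is handed in; nothing more can be done
None
```

The job is done and handed in at about 27 s of the 72 s. The top leaf is turned to the left and held flat by the full tin, with the blue and green finishes facing up.

- **Leaf:** I pinched the black tab between the fingers and turned the leaf over the rings to about 26° above flat. There I let go, and the crease held it proud as you described.
- **Tins:** The far tin weighed about 2.3 N on lifting, so it is the nearly empty one. I set it back upright within a few millimetres of where it stood. The near one weighed about 7.1 N, so it went onto the middle of the leaf.

**Last checks:**
- The leaf looks flat and the full tin stands upright, within about 2 mm of the leaf's centre.
- The other tin is upright on the table.
- The tape measure and marker look unmoved; the network marks agree to within about 4 pixels.
- The gripper was clear of everything, about 0.1 m above the full tin.

**What disagreed or fell short:**
- My first estimates of the tins from the fixed cameras were 10–15 mm off from the wrist camera. I used the wrist camera's values for both grasps.
- The arm drifted a few millimetres per move, and once about 20 mm, which I corrected before each grasp.
- During the turn the wrist force reached about 27 N in the readings taken between moves, well under the 120 N limit.
- In the last wrist picture the network did not find the full tin, so I read its position from the lid by eye.

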